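Load the spraying bat with cups and close the glaze feed pot

TASK

Get the corner ready for spraying: seat the three-post bat flat on the banding wheel, posts up and both pins in its holes, and turn every bisque cup from the drainer upside down over a post of its own, its rim resting on the bat. Close the glaze pot for pressure too: push the cam cap fully home on the grooved neck with both arms still up, then swing its two cam arms all the way down, one after the other. Do not let a cup fall onto the table, and leave the tongs and the test tiles where they are.

Things in the scene. Friction and masses are not known exactly. Their poses are not given: they have to be found in the camera images.
- wheel: banding wheel: a flat round aluminium head 180 mm across on a low foot, fixed, will not turn. Origin under its centre on the table; its top face is 60 mm above. Two upright brass pins, 9 mm thick, with tapered tips, stand 14.5 mm proud of the top face at y = +55 and -55 mm in its frame.
- wheel_top (a point): centre of the wheel's top face, midway between the pins; axes as the wheel's, z up.
- bat: plywood bat, a board 110 mm (x) by 260 mm (y) by 12 mm, about 0.35 kg, with three square wooden posts in a row along y. Origin: centre of its underside, z up. Two through holes 13 mm wide at y = +55 and -55 mm, x = 0, for the wheel's pins; it fits either way round. Balanced about its middle post, by which it can be lifted. Seated, its underside lies on the wheel's top face.
- post_1 (a point): foot of the end one of the bat's three posts, in the bat's top face: x = 0, y = +92 mm in the bat's frame. The post is 18 mm square, upright, rises 53 mm from here and is narrowed to 12 mm in the last 6 mm. Z axis up.
- post_2 (a point): foot of the middle one of the bat's three posts, in the bat's top face: x = 0, y = 0 in the bat's frame. The post is 18 mm square, upright, rises 53 mm from here and is narrowed to 12 mm in the last 6 mm. Z axis up.
- post_3 (a point): foot of the other end one of the bat's three posts, in the bat's top face: x = 0, y = -92 mm in the bat's frame. The post is 18 mm square, upright, rises 53 mm from here and is narrowed to 12 mm in the last 6 mm. Z axis up.
- drainer: sloped steel wire drainer, 284 mm wide (y), fixed. Origin under its middle on the table; x axis points downhill. Its three places for a cup lie side by side at y = +95, 0 and -95 mm; each is a pair of 6 mm wires, 30 mm apart, under the cup, with a cross wire that stops the rim at the low end; nothing stands beside or above the cups.
- cup_1: bisque beaker, hollow, 64 mm across at the mouth, 56 mm at the foot, 79 mm tall, about 0.17 kg; may be absent. Origin: centre of the underside of its foot; z axis: from foot to mouth. At the start it lies in the wire drainer, mouth downhill, z axis 13 degrees below level. Seated over a post it is upside down, rim on the bat, origin 79 mm above the bat's top face.
- cup_2: bisque beaker, hollow, 64 mm across at the mouth, 56 mm at the foot, 79 mm tall, about 0.17 kg; may be absent. Origin: centre of the underside of its foot; z axis: from foot to mouth. At the start it lies in the wire drainer, mouth downhill, z axis 13 degrees below level. Seated over a post it is upside down, rim on the bat, origin 79 mm above the bat's top face.
- cup_3: bisque beaker, hollow, 64 mm across at the mouth, 56 mm at the foot, 79 mm tall, about 0.17 kg; may be absent. Origin: centre of the underside of its foot; z axis: from foot to mouth. At the start it lies in the wire drainer, mouth downhill, z axis 13 degrees below level. Seated over a post it is upside down, rim on the bat, origin 79 mm above the bat's top face.
- pot: stainless glaze feed pot, 156 mm across, fixed, its lid with bolts 119 mm high; a dial gauge (face 103 mm from the axis, up to 90 mm high) on its -x side, a cock low on its +x side. Origin under its centre on the table. From the middle of the lid rises a filler neck with a grooved adaptor.
- neck_tip (a point): centre of the flat top of the pot's grooved adaptor, 212 mm above the table, on the pot's axis, z up. The adaptor is 45 mm across with a 4 mm bevel round its top edge, a 35 mm wide groove from 11.5 to 28.5 mm below the top, and stands on a 53 mm wide nut whose top is 42 mm below this point and which is 20 mm high; below it a 42 mm riser goes down to the lid.
- cap: cam cap, the female half of a cam-and-groove coupling, aluminium, 60 mm across and 44 mm high, about 0.36 kg, mouth downward, with two cam arms opposite each other on its +y and -y sides. Origin: centre of its mouth's rim, z up towards its closed top. Its bore is 48 mm wide and 38 mm deep. The sides towards its +x and -x are free to grip.
- cap_gasket (a point): centre of the gasket at the bottom of the cap's bore, 38 mm above the cap's origin, z up. With the cap fully home it lies on the top of the adaptor (point neck_tip).
- cam_a (a joint): cam arm on the cap's +y side, a flat bar 13 mm wide, 5 mm thick, 65 mm long, hinged at the cap's (0, +33, 20.5) mm on a pin along its x axis. 0: open, slanting out and up, 30 degrees above level; grows as it swings down: 0.52 level, 1.83 fully down at its stop. Stays where it is left (about 1.5 N at the ring moves it). Its cam finds the groove, so that it can go down, only when the cap is home.
- cam_b (a joint): cam arm on the cap's -y side, a flat bar 13 mm wide, 5 mm thick, 65 mm long, hinged at the cap's (0, -33, 20.5) mm on a pin along its x axis. 0: open, slanting out and up, 30 degrees above level; grows as it swings down: 0.52 level, 1.83 fully down at its stop. Stays where it is left (about 1.5 N at the ring moves it). Its cam finds the groove, so that it can go down, only when the cap is home.
- cam_a_tip (a point): tip of cam arm a, the centre of its 18 mm finger ring, 56 mm from its hinge pin. With both arms at 0 it lies in the cap's frame at (0, 81.5, 48.5) mm.
- cam_b_tip (a point): tip of cam arm b, the centre of its 18 mm finger ring, 56 mm from its hinge pin. With both arms at 0 it lies in the cap's frame at (0, -81.5, 48.5) mm.
- tongs: spring dipping tongs lying behind the wheel, 172 x 33 x 12 mm; bystander.
- tile_a: L-shaped glaze test tile standing, 30 x 34 x 61 mm; bystander.
- tile_b: another such test tile; bystander.

How it is judged:
By the outcome, as a careful person would: the job done as asked, in the order asked, and still so for the second after the job is handed in, with the robot touching nothing.
Of cup_1, cup_2, cup_3 only 2 to 3 are there at a start; the rules pass over those that are not, and their reading is None.
At some moment in a run one of cap, bat may be knocked a few centimetres aside while the robot is not near it.
It also fails if it takes over 189 s, if anything falls off the work surface, if the arm or the gripper's body presses on something with over 40 N, if the wrist force passes 120 N, or if a joint passes its speed limit or range.

ROBOT

A 6-joint arm with a two-finger parallel gripper is mounted at the origin on a cart in front of the work surface, level with it; the furniture and walls round the work are solid. World frame = base frame: x ahead of the robot, y to its left, z up, the work surface at z = 0. Lengths are in mm, angles in rad, forces in N, time in s.
With the tool pointing down it reaches from about 275 to 750 mm from the base axis. Payload 10.2 kg.
Tool frame: the origin (TCP) lies midway between the tips of the shut fingers; the grasp point (between the pads) lies 19 mm behind it (ctrl.pinch_z is the distance from the TCP to the grasp point, in mm); x points along the fingers, z is the direction in which the jaws open and shut, and the axes are right-handed (so a half turn about x gives the same grasp; the last joint's range is limited). The gripper opens to 85 mm and grips with 20 to 120 N. Pads are 22 mm wide; open, the fingers measure 114 mm over their backs; the gripper's body (76 mm by 85 mm) begins 54 mm behind the grasp point. The pads swing forward as they close: fully open they stand 13 mm farther back than shut.
Start: joints at [-1.354, 0.313, 1.498, -0, 1.331, -0.223], TCP at [223.512, -475.051, 231.294] pointing down, gripper open.
Joint ranges: [-2.94, 2.94], [-0.97, 2.17], [0.19, 2.56], [-1.23, 4.37], [0.02, 3.11], [-2.88, 2.88]. Speed limits (rad/s): [2.39, 2.39, 3.01, 3.14, 3.14, 3.14].

INTERFACE

Orientations are given as a unit quaternion [w, x, y, z].
In Python, from rig import ctrl, capture, workorder, nets gives the robot as it stands. The module is installed in compiled form; this text tells all that it offers.
- The arm moves only by the tool send_rows, never from a script. Its argument "rows" is text: rows parted by semicolons, each of 5 numbers parted by spaces: the opening, from 0 (shut) to 1 (fully open), then the shift along the tool's x, y, z in cm, then the turn about the tool's x in units of 5 degrees (1.0 is 5 degrees). In form: grip x y z yaw; .... A call has 1 to 12 rows; each row is the pose to reach, as a shift and turn from the pose commanded when the call began, along the tool's axes at that moment; what a row does not reach only later rows make up. A row lasts 1/10 s, in which the tool goes at most 50 mm and 8.59 degrees, less where a joint would pass 70% of its speed; a pose out of reach is approached as far as the arm can. A call with a gripper value outside its range is refused whole. The fingers move at their own pace and stop on an object; "grip_force" is the grip in N (left out, the last holds). Time passes only in rows, so rows that repeat a pose let the fingers close. It gives the time, the measured TCP pose, the force and the opening at its end, in the units of the state.
- ctrl.sense(): the state, without advancing time (a new reading comes with each control period).
- capture(name): name is "scene" or "top" or "wrist"; returns a dict with "pixels" (480x640x3 uint8, red, green, blue), "intrinsics" (3x3 intrinsics, pixels), "view" (4x4, takes a point from world to camera coordinates); the wrist camera has in their place "mount" (4x4, takes a point from camera to tool coordinates, whose origin is the TCP and whose axes are the tool frame's). Camera axes: x right, y down, z forward; pixel columns grow to the right and rows downward; lengths in mm; the calibration is good to about 2 mm. The wrist camera is an equidistant fisheye: a pixel r from the principal point sees the ray r / f radians off the axis. A picture is of the moment at which its call begins: read the wrist's pose just before it. There is no depth.
- workorder.finish_job(): hands the job in, once; it reports no verdict.
Trained networks look in a picture, given as the dict that the camera call returned (one of the last four; its "shot" number tells which), for a name from the list of things; names that differ only in an ending like _2 or _b are one class to them, and where a whole thing is asked for, a point or a joint stands for the part that bears it (a point fixed in the world has none). Each returns a list of dicts, best first, with "confidence" (0 to 1); they miss things now and then, are a little off and sometimes report something else, mostly with a low value. They report only what shows in the picture. A call takes as long as a camera call.
- nets.boxes_of(picture, target): "location" ([x, y, z] in mm, in world coordinates, good to about 4 mm: the middle of the surface that is visible of it).
- nets.spot_point(picture, target): "location" ([x, y, z] in mm, in world coordinates, good to about 4 mm: a listed point, or the origin of a listed thing).
The state is a dict: "time_s": time; "joints": joint angles; "dq": joint speeds; "tau": joint torques, N m; "eef_pos": TCP position; "ee_rot": TCP orientation; "force": force on the tool from outside, world axes, zero at the start; "wrist_torque": the same for the moment, N m; "grip_width": opening from 0.0 (shut) to 1.0 (fully open).
Only numpy, scipy, OpenCV 4.12 (cv2) and the standard library are available. Lean on these libraries where they do the work, as an engineer would, in place of code of your own. Each camera call takes 0.05 s, during which the arm holds its last target.

## Working session

There is one attempt and no reset: what is moved stays moved. The work goes in short steps, Python scripts to look and compute and a tool call to move; the robot and the scene stay as the last step left them, time stands still between calls to the robot, and variables do not carry over. Pictures are saved under pics/ and viewed, and the job is handed in when it is done.

Besides the shell and the picture viewer there is one more tool, called after ">>>" by a JSON object that holds its "fn" and its "kwargs", one argument or row to a line. send_rows: Moves the arm, as the interface text tells. Its arguments: {"type":"object","properties":{"rows":{"type":"string"},"grip_force":{"type":"number"}},"required":["rows"]}

```bash
mkdir -p pics; ls; cat > h.py <<'E'
import numpy as np, cv2
from scipy.spatial.transform import Rotation as R
from rig import ctrl, capture, workorder, nets
def rot(q): return R.from_quat([q[1],q[2],q[3],q[0]]).as_matrix()
def save(p,name): cv2.imwrite('pics/'+name+'.png', cv2.cvtColor(p['pixels'],cv2.COLOR_RGB2BGR))
np.set_printoptions(precision=1,suppress=True)
def st():
    s=ctrl.sense(); print('t',round(s['time_s'],2),'pos',np.array(s['eef_pos']),'R',np.round(rot(s['ee_rot']),3).tolist(),'F',np.array(s['force']),'g',round(s['grip_width'],3)); return s
def proj(p,X):
    c=np.array(p['view'])@np.append(X,1.); k=np.array(p['intrinsics'])@c[:3]; return k[:2]/k[2]
def onplane(p,uv,z):
    V=np.array(p['view']);K=np.array(p['intrinsics']);d=V[:3,:3].T@np.linalg.solve(K,np.array([uv[0],uv[1],1.]));o=-V[:3,:3].T@V[:3,3]
    return o+d*(z-o[2])/d[2]
def sh(s,target,yaw=None):
    "shift in tool cm from the pose s to world target"
    return (rot(s['ee_rot']).T@(np.array(target)-np.array(s['eef_pos'])))/10
E
python3 - <<'E'
from h import *
s=st(); print(ctrl.pinch_z)
for n in ['scene','top','wrist']:
    p=capture(n); save(p,n+'0')
    print(n,p.get('view'),p.get('mount'),p['intrinsics'])
    for t in ['wheel','wheel_top','bat','post_1','drainer','cup_1','pot','neck_tip','cap','cap_gasket','cam_a_tip','tongs','tile_a']:
        for f in ('spot_point','boxes_of'):
            try:
                r=getattr(nets,f)(p,t); print(n,t,f,[(round(d['confidence'],2),np.round(d['location']).tolist()) for d in r[:4]])
            except Exception as e: print(n,t,f,e)
print(ctrl.sense()['time_s'])
E
```

```text
pics
t 0.0 pos [ 223.5 -474.8  230.7] R [[-0.0, 0.905, 0.426], [0.001, 0.426, -0.905], [-1.0, 0.0, -0.001]] F [-0.7 -0.1 -0.1] g 0.999
18.700000000000003
scene [[  -0.6   -0.8   -0.   325.6]
 [  -0.6    0.4   -0.7  407.7]
 [   0.6   -0.4   -0.7 1096.7]
 [   0.     0.     0.     1. ]] None [[515.9   0.  318.8]
 [  0.  515.9 237.9]
 [  0.    0.    1. ]]
scene wheel spot_point [(0.73, [674.0, -10.0, 3.0])]
scene wheel boxes_of [(0.71, [657.0, 0.0, 61.0])]
scene wheel_top spot_point [(0.62, [677.0, -13.0, 59.0]), (0.35, [763.0, -195.0, -0.0])]
scene wheel_top boxes_of [(0.7, [661.0, -2.0, 59.0])]
scene bat spot_point [(0.75, [436.0, -9.0, 1.0])]
scene bat boxes_of [(0.9, [439.0, 37.0, 13.0])]
scene post_1 spot_point [(0.84, [452.0, -98.0, 17.0]), (0.76, [421.0, 88.0, 15.0]), (0.58, [437.0, -5.0, 14.0])]
scene post_1 boxes_of [(0.9, [437.0, 42.0, 11.0]), (0.32, [768.0, -188.0, 16.0])]
scene drainer spot_point [(0.75, [530.0, 310.0, 4.0]), (0.49, [671.0, -8.0, 2.0]), (0.18, [457.0, 378.0, 74.0])]
scene drainer boxes_of [(0.68, [351.0, -256.0, 37.0]), (0.57, [489.0, 328.0, 25.0])]
scene cup
[... 3712 characters left out ...]
drainer spot_point []
wrist drainer boxes_of []
wrist cup_1 spot_point []
wrist cup_1 boxes_of []
wrist pot spot_point []
wrist pot boxes_of []
wrist neck_tip spot_point []
wrist neck_tip boxes_of [(0.49, [352.0, -260.0, 33.0])]
wrist cap spot_point [(0.93, [376.0, -318.0, -1.0])]
wrist cap boxes_of [(0.9, [361.0, -332.0, 36.0])]
wrist cap_gasket spot_point [(0.67, [373.0, -315.0, 34.0])]
wrist cap_gasket boxes_of [(0.6, [363.0, -323.0, 37.0])]
wrist cam_a_tip spot_point [(0.59, [339.0, -238.0, 41.0])]
wrist cam_a_tip boxes_of [(0.71, [349.0, -261.0, 33.0])]
wrist tongs spot_point []
wrist tongs boxes_of []
wrist tile_a spot_point [(0.17, [379.0, -315.0, 36.0])]
wrist tile_a boxes_of []
4.05
```

View scene.

View pics/scene0.png

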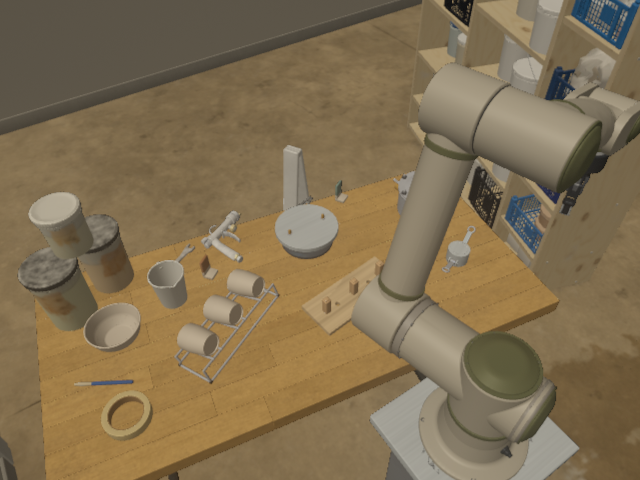

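View pics/top0.png

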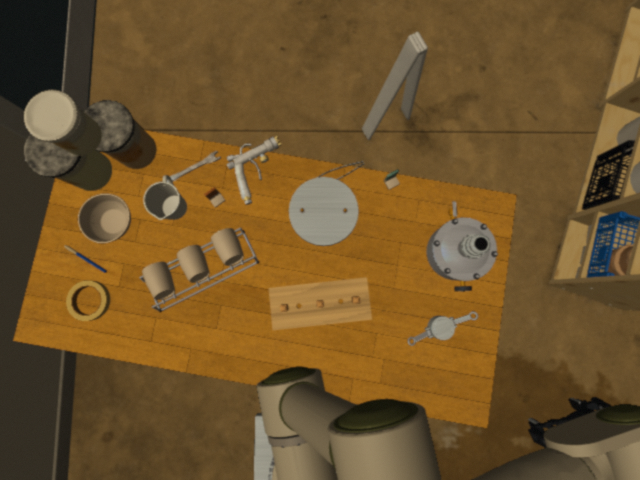

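View pics/wrist0.png

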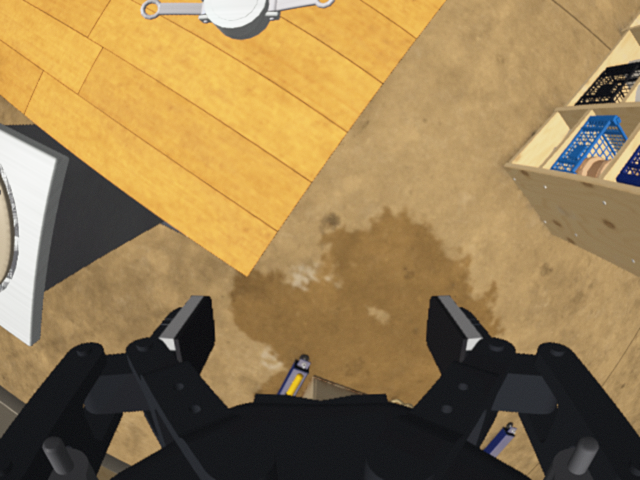

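```bash
cat >> h.py <<'E'
def plan(target,jaw_deg=None,s=None):
    "print the tool shift (cm) and turn (5deg units) to bring TCP to world target with jaw axis at jaw_deg (mod 180) in world"
    s=s or ctrl.sense(); M=rot(s['ee_rot']); d=sh(s,target); out=np.round(d,2).tolist()
    z=M[:,2]; cur=np.degrees(np.arctan2(z[1],z[0]))
    yaw=0
    if jaw_deg is not None:
        dy=(jaw_deg-cur+90)%180-90   # world ccw
        yaw=-dy/5
    print('pos',np.array(s['eef_pos']),'jaw',round(cur,2),'F',np.array(s['force']),'g',round(s['grip_width'],3),'t',round(s['time_s'],2),'j6',round(s['joints'][5],2))
    print('PLAN x y z yaw:',out,round(yaw,2),'alt',round(yaw-36*np.sign(yaw),2),'dist mm',round(np.linalg.norm(d)*10))
def wpix(p,s,X):
    "project world X in wrist fisheye"
    T=np.eye(4);T[:3,:3]=rot(s['ee_rot']);T[:3,3]=s['eef_pos']
    c=np.linalg.inv(T@np.array(p['mount']))@np.append(X,1.); c=c[:3]
    th=np.arctan2(np.hypot(c[0],c[1]),c[2]); ph=np.arctan2(c[1],c[0]); K=np.array(p['intrinsics'])
    return np.array([K[0,2]+K[0,0]*th*np.cos(ph),K[1,2]+K[1,1]*th*np.sin(ph)])
def wplane(p,s,uv,z):
    K=np.array(p['intrinsics']);a=(uv[0]-K[0,2])/K[0,0];b=(uv[1]-K[1,2])/K[1,1];th=np.hypot(a,b)
    d=np.array([np.sin(th)*a/th,np.sin(th)*b/th,np.cos(th)])
    T=np.eye(4);T[:3,:3]=rot(s['ee_rot']);T[:3,3]=s['eef_pos'];T=T@np.array(p['mount'])
    o=T[:3,3];D=T[:3,:3]@d; return o+D*(z-o[2])/D[2]
E
python3 - <<'E'
from h import *
plan([435,-6,250],7.5)
p=capture('top')
print([onplane(p,uv,74) for uv in [(303,210.3),(345.3,210.5)]])
E
```

```text
pos [ 223.5 -475.1  231.3] jaw -64.8 F [-0.6 -0.5  0.1] g 0.997 t 4.05 j6 -0.22
PLAN x y z yaw: [-1.87, 39.11, -33.44] -14.46 alt 21.54 dist mm 515
[array([671.2,  38.8,  74. ]), array([671.3, -68.7,  74. ])]
```

>>> {"fn": "send_rows", "kwargs": {
  "rows": "1 -1.9 39.1 -33.4 -14.5;1 -1.9 39.1 -33.4 -14.5;1 -1.9 39.1 -33.4 -14.5;1 -1.9 39.1 -33.4 -14.5;1 -1.9 39.1 -33.4 -14.5;1 -1.9 39.1 -33.4 -14.5;1 -1.9 39.1 -33.4 -14.5;1 -1.9 39.1 -33.4 -14.5;1 -1.9 39.1 -33.4 -14.5;1 -1.9 39.1 -33.4 -14.5;1 -1.9 39.1 -33.4 -14.5;1 -1.9 39.1 -33.4 -14.5",
  "grip_force": 60
}}

```text
time_s: 5.3
eef_pos: [435.5, -4.7, 250.3]
ee_rot: [0.705, -0.049, 0.705, 0.049]
force: [0.6, -0.7, -0.1]
grip_width: 0.998
```

```bash
python3 - <<'E'
from h import *
s=ctrl.sense();p=capture('wrist');save(p,'w1')
plan([435,-6,250],7.5)
for t in ['post_1','bat','wheel_top']:
    r=nets.spot_point(p,t); print(t,[(round(d['confidence'],2),np.array(d['location']),wpix(p,s,d['location'])) for d in r])
E
```

```text
pos [435.1  -5.9 250.2] jaw 7.81 F [-0.9 -0.1  0. ] g 1.001 t 5.35 j6 -0.42
PLAN x y z yaw: [0.02, -0.01, -0.01] 0.06 alt -35.94 dist mm 0
post_1 [(0.9, array([422.5,  88.3,  12.7]), array([321. , 115.8])), (0.84, array([443.9, -94.7,  12.2]), array([317.7, 287.7])), (0.66, array([433.9,  -5.6,  13.8]), array([319.6, 207.6]))]
bat [(0.77, array([434.7,  -4.7,   4.5]), array([320.5, 205.4]))]
wheel_top [(0.72, array([672.7, -13.7,  61.9]), array([540.8, 257. ]))]
```

View pics/w1.png

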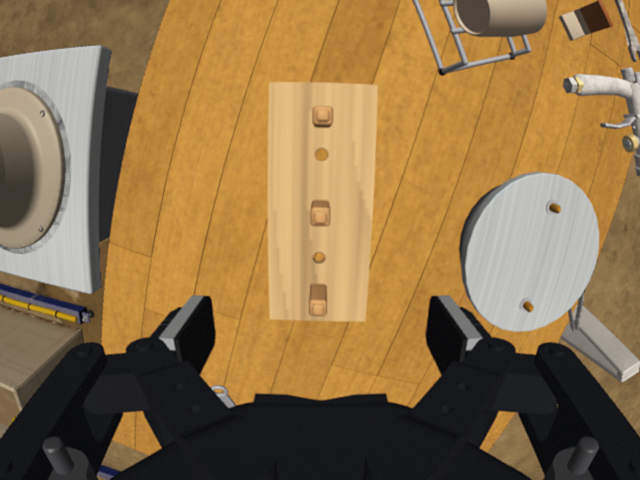

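```bash
python3 - <<'E'
from h import *
s=ctrl.sense();p=capture('wrist')
h=[wplane(p,s,uv,12) for uv in [(321.5,154.5),(318.8,257.3)]]
t=[wplane(p,s,uv,65) for uv in [(323,115),(320,212),(317.8,300)]]
q=[wplane(p,s,uv,74.5) for uv in [(557.5,208.2),(529,306.5)]]
for a in (h,t,q):
    d=a[0]-a[-1]; print(a,np.linalg.norm(d),np.degrees(np.arctan2(d[1],d[0])),(a[0]+a[-1])/2)
E
```

```text
[array([427.9,  46.3,  12. ]), array([439.4, -62.4,  12. ])] 109.32178404464682 96.01344137873718 [433.7  -8.1  12. ]
[array([424.3,  82.7,  65. ]), array([433. ,  -3.3,  65. ]), array([442.1, -88.8,  65. ])] 172.38143220961993 95.91799512350322 [433.2  -3.   65. ]
[array([668.9,  37.7,  74.5]), array([666.2, -70. ,  74.5])] 107.78206636032742 88.52007536994603 [667.6 -16.2  74.5]
```

```bash
python3 - <<'E'
from h import *
plan([434,-7.5,26],6.0)
E
```

```text
pos [434.8  -7.4 250.3] jaw 7.59 F [0.2 0.2 0.7] g 1.001 t 5.55 j6 -0.42
PLAN x y z yaw: [22.43, 0.0, -0.08] 0.32 alt -35.68 dist mm 224
```

>>> {"fn": "send_rows", "kwargs": {
  "rows": "1 4 0 -0.1 0.3;1 9 0 -0.1 0.3;1 13 0 -0.1 0.3;1 17 0 -0.1 0.3;1 20 0 -0.1 0.3;1 21.5 0 -0.1 0.3;1 22.4 0 -0.1 0.3;1 22.4 0 -0.1 0.3;0 22.4 0 -0.1 0.3;0 22.4 0 -0.1 0.3;0 22.4 0 -0.1 0.3;0 22.4 0 -0.1 0.3",
  "grip_force": 70
}}

```text
time_s: 6.75
eef_pos: [434.3, -6.5, 26.7]
ee_rot: [0.706, -0.038, 0.706, 0.038]
force: [0.1, 0.5, 0.6]
grip_width: 0.328
```

>>> {"fn": "send_rows", "kwargs": {
  "rows": "0 0 0 0 0;0 0 0 0 0;0 0 0 0 0;0 -3 0 0 0;0 -6 0 0 0;0 -9 0 0 0;0 -12 0 0 0;0 -12 0 0 0;0 -12 0 0 0"
}}

```text
time_s: 7.65
eef_pos: [433.6, -6.3, 145.4]
ee_rot: [0.706, -0.038, 0.706, 0.038]
force: [0.3, -0.1, -3.9]
grip_width: 0.199
```

```bash
python3 - <<'E'
from h import *
s=ctrl.sense();p=capture('wrist');save(p,'w2')
plan([668,-16,150],-1.5)
E
```

```text
pos [433.2  -6.3 144.8] jaw 6.2 F [-0.8  1.  -4.5] g 0.2 t 7.7 j6 -0.39
PLAN x y z yaw: [-0.58, -3.5, 23.23] 1.54 alt -34.46 dist mm 235
```

View pics/w2.png

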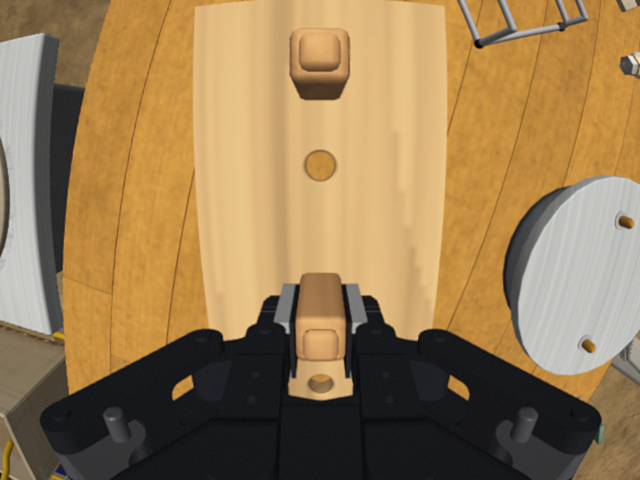

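```bash
python3 - <<'E'
from h import *
s=ctrl.sense();p=capture('wrist')
z=s['eef_pos'][2]-14
h=[wplane(p,s,uv,z) for uv in [(320,165),(320,382.5)]]
M=rot(s['ee_rot']);
for a in h: print(a, M.T@(a-np.array(s['eef_pos'])))
print(np.linalg.norm(h[0]-h[1]))
plan([560,-16,170],-1.5)
E
```

```text
[426.1  49.7 130.8] [14.1 56.4 -1. ]
[437.6 -58.2 130.8] [ 14.  -52.2  -1.3]
108.5791770060787
pos [433.2  -6.2 144.7] jaw 6.2 F [-0.4  0.1 -3.5] g 0.196 t 7.75 j6 -0.39
PLAN x y z yaw: [-2.58, -2.34, 12.49] 1.54 alt -34.46 dist mm 130
```

>>> {"fn": "send_rows", "kwargs": {
  "rows": "0 -2.6 0 0 0;0 -2.6 -1 4 0.6;0 -2.6 -2 8 1.2;0 -2.6 -2.3 11 1.5;0 -2.6 -2.3 12.5 1.5;0 -2.6 -2.3 12.5 1.5;0 -2.6 -2.3 12.5 1.5"
}}

```text
time_s: 8.45
eef_pos: [559.9, -15.7, 170.7]
ee_rot: [0.706, 0.008, 0.708, -0.008]
force: [0.3, 0.5, -4.0]
grip_width: 0.199
```

```bash
python3 - <<'E'
from h import *
s=ctrl.sense();p=capture('wrist');save(p,'w3')
plan([560,-16,170],-1.5)
E
```

```text
pos [559.8 -15.8 171.2] jaw -1.3 F [-0.1  0.2 -4.4] g 0.195 t 8.5 j6 -0.21
PLAN x y z yaw: [0.12, -0.02, 0.02] 0.04 alt -35.96 dist mm 1
```

View pics/w3.png

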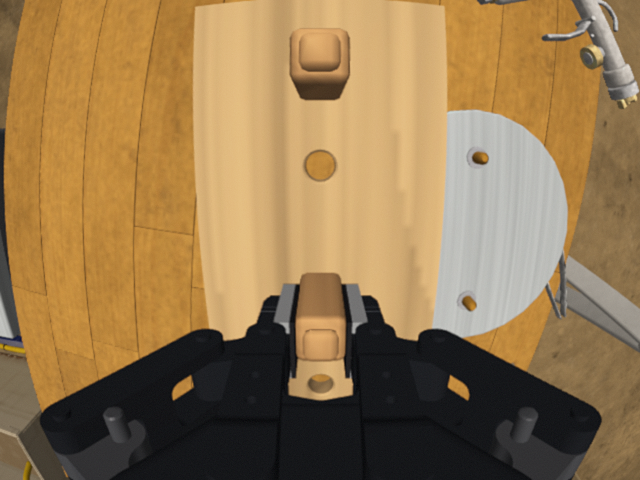

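```bash
python3 - <<'E'
import cv2,numpy as np
im=cv2.imread('pics/w3.png')
a=cv2.resize(im[135:180,450:510],None,fx=8,fy=8,interpolation=cv2.INTER_NEAREST);b=cv2.resize(im[280:325,440:500],None,fx=8,fy=8,interpolation=cv2.INTER_NEAREST)
cv2.imwrite('pics/z3.png',np.vstack([a,b])[:720])
E
```

```text
(no output)
```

View pics/z3.png

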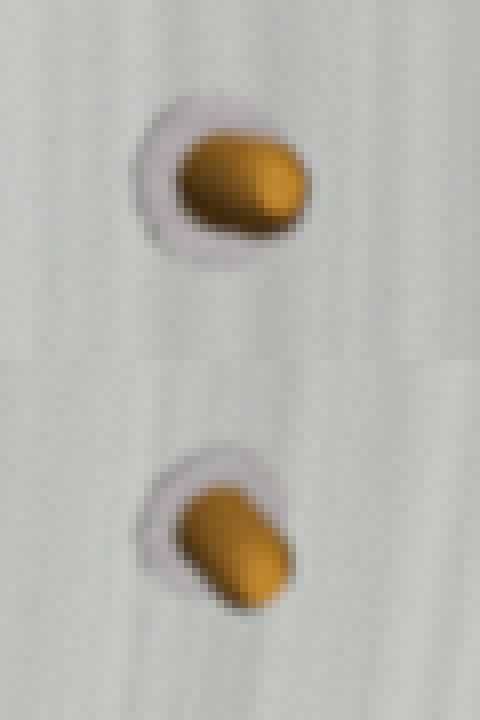

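```bash
python3 - <<'E'
from h import *
s=ctrl.sense();p=capture('wrist');M=rot(s['ee_rot'])
tp=capture('top')
for z,u in ((60.5,[(477.1,157.7),(467.1,300.6)]),(74.5,[(485.3,158.4),(472.6,306.2)])):
    h=[wplane(p,s,uv,z) for uv in u]; d=h[0]-h[1];m=(h[0]+h[1])/2
    print(h,np.linalg.norm(d),np.degrees(np.arctan2(d[1],d[0])),m,M.T@(m-np.array(s['eef_pos'])))
    for X in h: print(proj(tp,X))
save(tp,'t3')
im=cv2.imread('pics/t3.png'); cv2.imwrite('pics/t3z.png',cv2.resize(im[160:260,270:370],None,fx=6,fy=6,interpolation=cv2.INTER_CUBIC))
E
```

```text
[array([672.6,  40.8,  60.5]), array([673. , -69.9,  60.5])] 110.67048556290341 90.20921958224572 [672.8 -14.5  60.5] [110.4   3.7 113.3]
[302.4 210.8]
[345.4 210.8]
[array([672.8,  41.1,  74.5]), array([672.1, -68.3,  74.5])] 109.32629377861598 89.62352294767004 [672.4 -13.6  74.5] [ 96.4   4.6 112.8]
[302.1 209.6]
[345.1 210.2]
```

View pics/t3z.png

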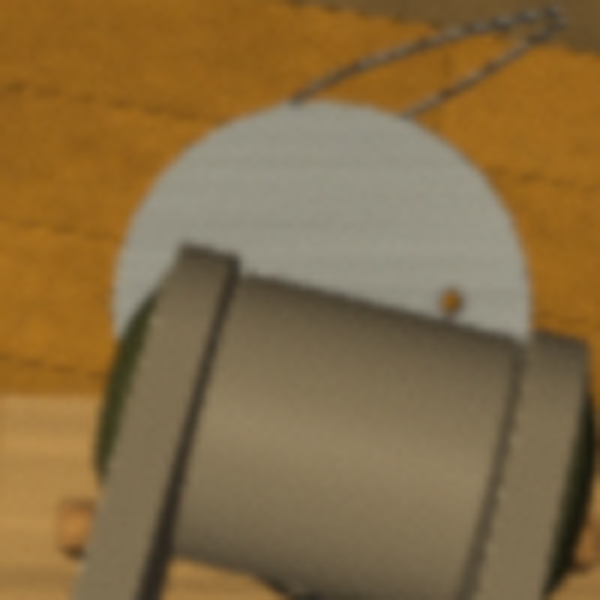

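```bash
python3 - <<'E'
from h import *
plan([673.6,-16.1,110],0)
E
```

```text
pos [560.  -15.8 172. ] jaw -1.31 F [ 0.1 -0.3 -3.9] g 0.197 t 8.6 j6 -0.21
PLAN x y z yaw: [6.19, 0.23, 11.36] -0.26 alt 35.74 dist mm 129
```

>>> {"fn": "send_rows", "kwargs": {
  "rows": "0 0 0.2 4 -0.26;0 0 0.2 8 -0.26;0 1 0.23 10.5 -0.26;0 3 0.23 11.36 -0.26;0 5 0.23 11.36 -0.26;0 6.2 0.23 11.36 -0.26;0 6.2 0.23 11.36 -0.26;0 6.2 0.23 11.36 -0.26"
}}

```text
time_s: 9.4
eef_pos: [674.6, -16.3, 111.4]
ee_rot: [0.708, -0.0, 0.707, -0.0]
force: [0.8, -0.1, -3.4]
grip_width: 0.197
```

```bash
python3 - <<'E'
from h import *
plan([673.6,-16.1,97],0)
E
```

```text
pos [674.6 -16.3 111.4] jaw -0.01 F [ 0.8 -0.1 -3.4] g 0.197 t 9.4 j6 -0.2
PLAN x y z yaw: [1.44, 0.02, -0.1] -0.0 alt 36.0 dist mm 14
```

>>> {"fn": "send_rows", "kwargs": {
  "rows": "0 0.5 0 -0.1 0;0 1 0 -0.1 0;0 1.2 0 -0.1 0;0 1.4 0 -0.1 0;0 1.4 0 -0.1 0"
}}

```text
time_s: 9.9
eef_pos: [673.4, -16.1, 96.0]
ee_rot: [0.707, 0.0, 0.707, 0.0]
force: [0.5, -0.5, -3.6]
grip_width: 0.203
```

```bash
python3 - <<'E'
from h import *
s=st();p=capture('wrist');save(p,'w4');print(s['wrist_torque'])
E
```

```text
t 9.9 pos [673.4 -16.1  96. ] R [[-0.0, 0.0, 1.0], [0.0, 1.0, -0.0], [-1.0, 0.0, -0.0]] F [ 0.5 -0.5 -3.6] g 0.203
[0. 0. 0.]
```

View pics/w4.png

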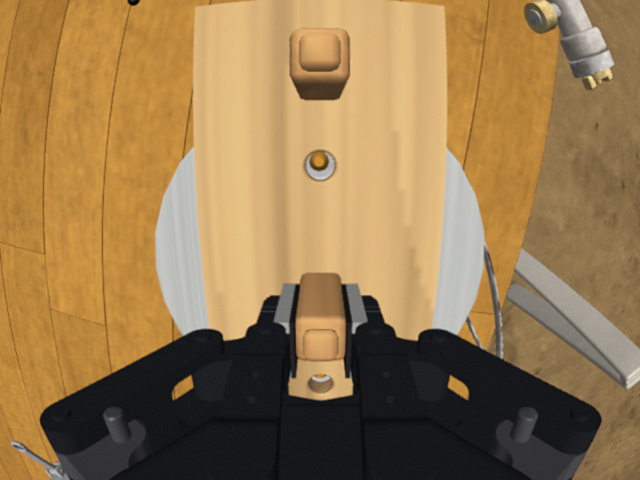

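>>> {"fn": "send_rows", "kwargs": {
  "rows": "0 0.3 0 0 0;0 0.6 0 0 0;0 0.8 0 0 0;0 0.95 0 0 0;0 0.95 0 0 0"
}}

```text
time_s: 10.45
eef_pos: [673.5, -16.1, 87.0]
ee_rot: [0.707, -0.0, 0.707, -0.0]
force: [-1.0, 0.3, -1.3]
grip_width: 0.197
```

```bash
python3 - <<'E'
from h import *
s=st();p=capture('wrist');save(p,'w5')
im=cv2.imread('pics/w5.png'); cv2.imwrite('pics/w5z.png',cv2.resize(im[120:410,250:390],None,fx=2,fy=2,interpolation=cv2.INTER_CUBIC))
E
```

```text
t 10.45 pos [673.5 -16.1  87. ] R [[0.0, -0.0, 1.0], [-0.0, 1.0, 0.0], [-1.0, -0.0, 0.0]] F [-1.   0.3 -1.3] g 0.197
```

View pics/w5z.png

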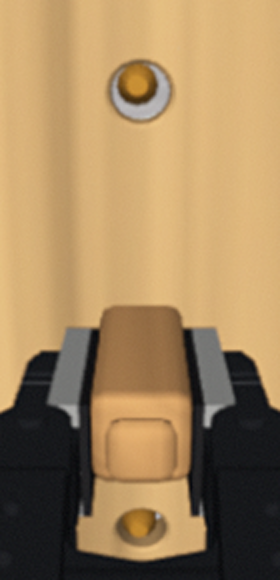

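>>> {"fn": "send_rows", "kwargs": {
  "rows": "0 0.1 0.1 0 0;0 0.2 0.1 0 0;0 0.2 0.1 0 0"
}}

```text
time_s: 10.8
eef_pos: [673.7, -16.0, 86.9]
ee_rot: [0.708, -0.001, 0.707, -0.001]
force: [-7.2, -3.6, 11.0]
grip_width: 0.2
```

```bash
python3 - <<'E'
from h import *
s=st()
E
```

```text
t 10.8 pos [673.7 -16.   86.9] R [[0.001, 0.0, 1.0], [-0.002, 1.0, -0.0], [-1.0, -0.002, 0.001]] F [-7.2 -3.6 11. ] g 0.2
```

>>> {"fn": "send_rows", "kwargs": {
  "rows": "0.6 0.1 0.1 0 0;0.6 0.1 0.1 0 0;0.6 0.1 0.1 0 0;0.6 0 0.1 0 0;0.6 -4 0.1 0 0;0.8 -8 0.1 0 0;0.8 -12 0.1 0 0;0.8 -16 0.1 0 0;0.8 -17 -6 -4 0;0.8 -17 -6 -4 0;0.8 -17 -6 -4 0"
}}

```text
time_s: 11.9
eef_pos: [632.6, -77.6, 256.0]
ee_rot: [0.708, 0.001, 0.707, -0.001]
force: [-0.5, 0.7, -0.5]
grip_width: 0.801
```

```bash
python3 - <<'E'
from h import *
s=st();p=capture('wrist');save(p,'w6')
for t in ['post_1','bat']:
    r=nets.spot_point(p,t); print(t,[(round(d['confidence'],2),np.array(d['location']),wpix(p,s,d['location'])) for d in r])
E
```

```text
t 11.9 pos [632.6 -77.6 256. ] R [[0.001, 0.003, 1.0], [-0.001, 1.0, -0.003], [-1.0, -0.001, 0.001]] F [-0.5  0.7 -0.5] g 0.801
post_1 [(0.83, array([675. , -12.9,  74. ]), array([369.5, 144.4])), (0.65, array([ 673.9, -104.1,   74.9]), array([366.6, 245.7])), (0.48, array([ 409.5, -394.2,   47.7]), array([163.1, 439.3]))]
bat [(0.69, array([674.3, -15.3,  64.4]), array([367.3, 147. ]))]
```

View pics/w6.png

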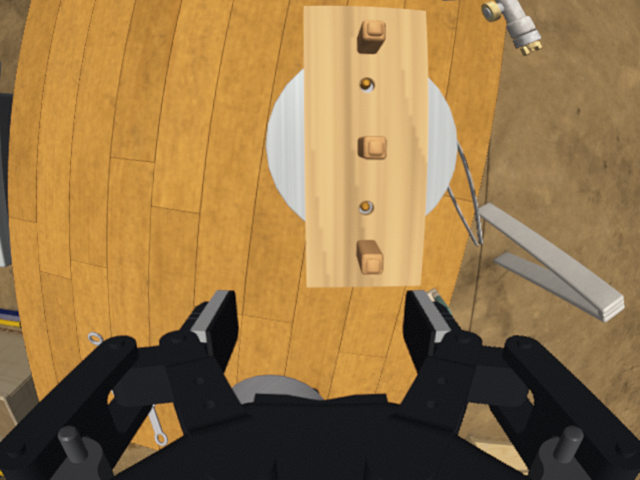

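```bash
python3 - <<'E'
from h import *
plan([520,290,260],-63.2)
E
```

```text
pos [633.7 -74.6 254.6] jaw 0.02 F [ 1.2  0.2 -0.5] g 0.802 t 12.05 j6 -0.3
PLAN x y z yaw: [-0.52, 36.46, -11.36] 12.64 alt -23.36 dist mm 382
```

>>> {"fn": "send_rows", "kwargs": {
  "rows": "0.8 -0.5 36.5 -11.4 12.6;0.8 -0.5 36.5 -11.4 12.6;0.8 -0.5 36.5 -11.4 12.6;0.8 -0.5 36.5 -11.4 12.6;0.8 -0.5 36.5 -11.4 12.6;0.8 -0.5 36.5 -11.4 12.6;0.8 -0.5 36.5 -11.4 12.6;0.8 -0.5 36.5 -11.4 12.6;0.8 -0.5 36.5 -11.4 12.6;0.8 -0.5 36.5 -11.4 12.6"
}}

```text
time_s: 13.05
eef_pos: [519.0, 291.3, 259.3]
ee_rot: [0.604, 0.368, 0.604, -0.369]
force: [0.2, -0.9, -0.5]
grip_width: 0.8
```

```bash
python3 - <<'E'
from h import *
s=st();p=capture('wrist');save(p,'w7')
for t in ['cup_1','drainer']:
    r=nets.spot_point(p,t); print(t,[(round(d['confidence'],2),np.array(d['location']),wpix(p,s,d['location'])) for d in r])
E
```

```text
t 13.05 pos [519.  291.3 259.3] R [[-0.0, 0.889, 0.457], [-0.0, 0.457, -0.889], [-1.0, -0.001, 0.0]] F [ 0.2 -0.9 -0.5] g 0.8
cup_1 [(0.94, array([544.8, 211.4,  76.2]), array([410.5, 231. ])), (0.79, array([497.3, 291.3,  75.2]), array([309.6, 236.8]))]
drainer []
```

View pics/w7.png

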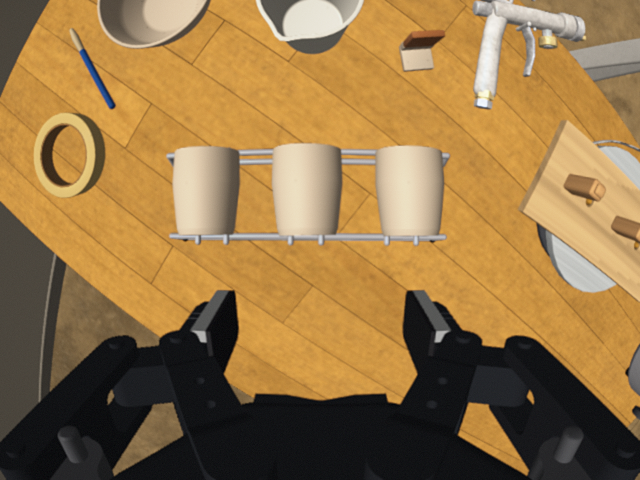

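```bash
python3 - <<'E'
from h import *
s=ctrl.sense();p=capture('wrist');M=rot(s['ee_rot'])
for u0,u1 in ((207,206),(308,307.5),(410,410)):
    f=wplane(p,s,(u0,234),72);m=wplane(p,s,(u1,155),60)
    d=m-f; T=np.array(s['eef_pos'])
    print('foot',f,'mouth',m,np.degrees(np.arctan2(d[1],d[0])),'tool',M.T@(f-T),M.T@(m-T))
# cross wires and wires
for uv,z in (((330,152),40),((330,161),40),((300,237.5),50)):
    X=wplane(p,s,uv,z);print(uv,z,M.T@(X-T))
for t in ('cup_1',):
  r=nets.boxes_of(p,t);print([np.array(d['location']) for d in r])
im=cv2.imread('pics/w7.png'); cv2.imwrite('pics/w7z.png',cv2.resize(im[130:250,260:460],None,fx=4,fy=4,interpolation=cv2.INTER_CUBIC))
E
```

```text
foot [456. 377.  72.] mouth [521.7 410.9  60. ] 27.300413751598946 tool [ 187.5  -17.  -107.3] [ 199.5   56.9 -107.7]
foot [499.2 291.4  72. ] mouth [562.8 324.1  60. ] 27.204955243460674 tool [187.5 -17.4 -11.4] [199.5  54.2 -11.7]
foot [542.3 206.6  72. ] mouth [607.2 239.8  60. ] 27.113523182905585 tool [187.5 -17.4  83.7] [199.5  55.5  83.6]
(330, 152) 40 [219.5  56.4   9.4]
(330, 161) 40 [219.5  47.6   9.4]
(300, 237.5) 50 [209.5 -26.4 -20.1]
[array([539.8, 313.3,  93.1]), array([581.1, 232.6,  90.9]), array([495.7, 390.6,  89.8]), array([663.7,  48.3,  73. ])]
```

View pics/w7z.png

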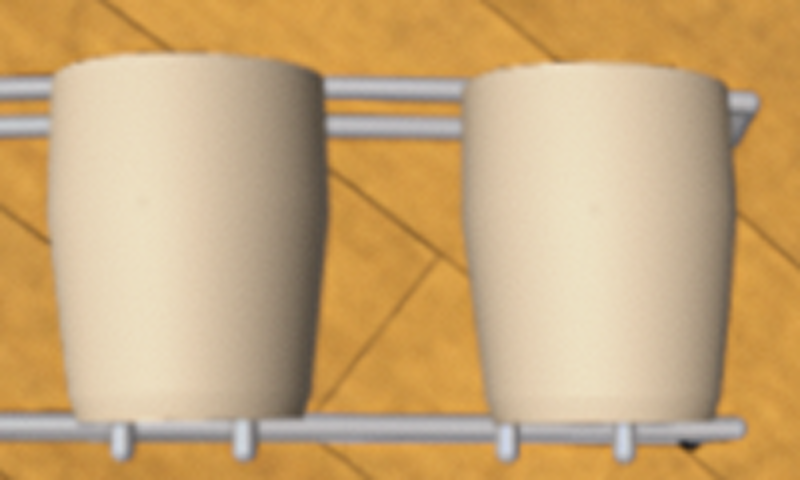

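>>> {"fn": "send_rows", "kwargs": {
  "rows": "0.85 4 0.7 4 0;0.85 8 0.7 8.3 0;0.85 12 0.7 8.37 0;0.85 16 0.7 8.37 0;0.85 19 0.7 8.37 0;0.85 21 0.7 8.37 0;0.85 21.4 0.7 8.37 0;0.85 21.4 0.7 8.37 0;0 21.4 0.7 8.37 0;0 21.4 0.7 8.37 0;0 21.4 0.7 8.37 0;0 21.4 0.7 8.37 0",
  "grip_force": 25
}}

```text
time_s: 14.5
eef_pos: [564.5, 219.1, 47.8]
ee_rot: [0.604, 0.37, 0.602, -0.369]
force: [-3.2, 2.8, 7.4]
grip_width: 0.695
```

```bash
python3 - <<'E'
from h import *
s=st();p=capture('wrist');save(p,'w8')
E
```

```text
t 14.5 pos [564.5 219.1  47.8] R [[0.003, 0.891, 0.454], [0.001, 0.454, -0.891], [-1.0, 0.003, 0.0]] F [-3.2  2.8  7.4] g 0.695
```

View pics/w8.png

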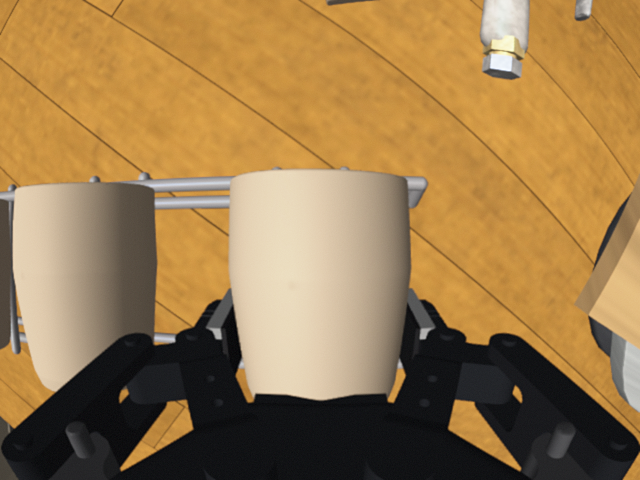

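>>> {"fn": "send_rows", "kwargs": {
  "rows": "0 -0.4 0.5 0 0;0 -0.8 1 0 0;0 -1.15 1.6 0 0;0 -1.5 2.26 0 0;0 -1.7 2.95 0 0;0 -1.9 3.65 0 0;0 -1.9 3.65 0 0"
}}

```text
time_s: 15.25
eef_pos: [597.5, 235.0, 66.7]
ee_rot: [0.604, 0.37, 0.602, -0.369]
force: [-2.5, -1.1, 9.3]
grip_width: 0.696
```

```bash
python3 - <<'E'
from h import *
s=st();p=capture('wrist');save(p,'w9')
p=capture('scene');save(p,'s9')
im=cv2.imread('pics/s9.png'); cv2.imwrite('pics/s9z.png',cv2.resize(im[230:390,150:310],None,fx=4,fy=4,interpolation=cv2.INTER_CUBIC))
E
```

```text
t 15.25 pos [597.5 235.   66.7] R [[0.003, 0.891, 0.454], [0.0, 0.454, -0.891], [-1.0, 0.003, 0.001]] F [-2.5 -1.1  9.3] g 0.696
```

View pics/w9.png

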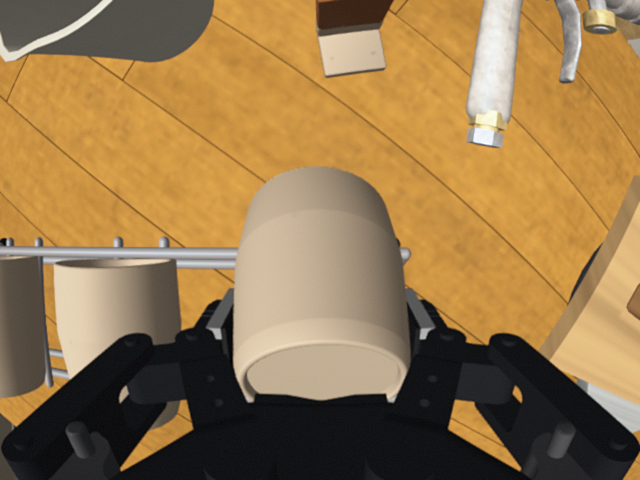

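View pics/s9z.png

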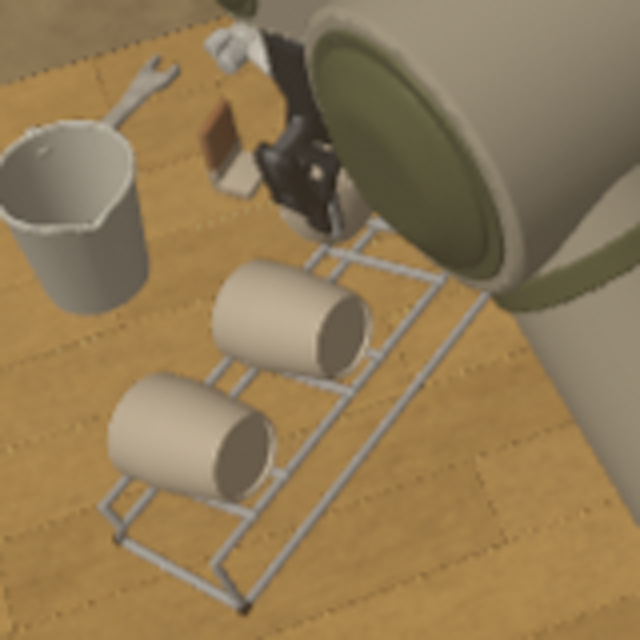

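>>> {"fn": "send_rows", "kwargs": {
  "rows": "0 -0.05 0.7 0 0;0 -0.05 1.43 0 0;0 0.1 2.15 0 0;0 0.25 2.85 0 0;0 0.5 3.5 0 0;0 0.85 4.2 0 0;0 0.9 4.3 0 0;0 0.9 4.3 0 0"
}}

```text
time_s: 16.15
eef_pos: [634.5, 254.6, 55.2]
ee_rot: [0.603, 0.369, 0.603, -0.37]
force: [0.2, -0.9, -0.8]
grip_width: 0.676
```

```bash
python3 - <<'E'
from h import *
s=st();p=capture('wrist');save(p,'w10')
E
```

```text
t 16.15 pos [634.5 254.6  55.2] R [[-0.001, 0.891, 0.454], [-0.0, 0.454, -0.891], [-1.0, -0.001, -0.0]] F [ 0.2 -0.9 -0.8] g 0.676
```

View pics/w10.png

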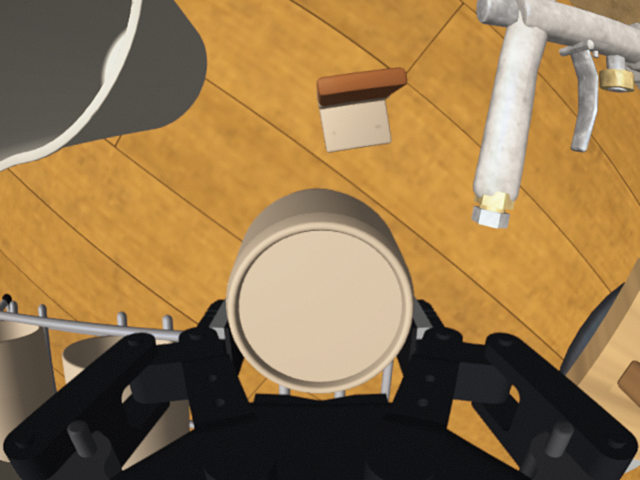

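>>> {"fn": "send_rows", "kwargs": {
  "rows": "0 0 0 0 0;0 -3 0 0 0;0 -7 0 0 0;0 -11 0 0 0;0 -14 0 0 0;0 -14 -2 6 0;0 -14 -2 6 0;0 -14 -2 6 0",
  "grip_force": 40
}}

```text
time_s: 17.0
eef_pos: [644.2, 189.8, 195.8]
ee_rot: [0.602, 0.37, 0.602, -0.371]
force: [0.4, 0.6, -1.4]
grip_width: 0.667
```

```bash
python3 - <<'E'
from h import *
s=st();p=capture('wrist');save(p,'w11')
p=capture('scene');save(p,'s11')
print(proj(p,np.array(s['eef_pos'])))
im=cv2.imread('pics/s11.png'); cv2.imwrite('pics/s11z.png',cv2.resize(im[150:310,180:340],None,fx=4,fy=4,interpolation=cv2.INTER_CUBIC))
E
```

```text
t 17.0 pos [644.2 189.8 195.8] R [[-0.0, 0.892, 0.451], [-0.0, 0.451, -0.892], [-1.0, -0.001, 0.0]] F [ 0.4  0.6 -1.4] g 0.667
[240.3 224.7]
```

View pics/w11.png

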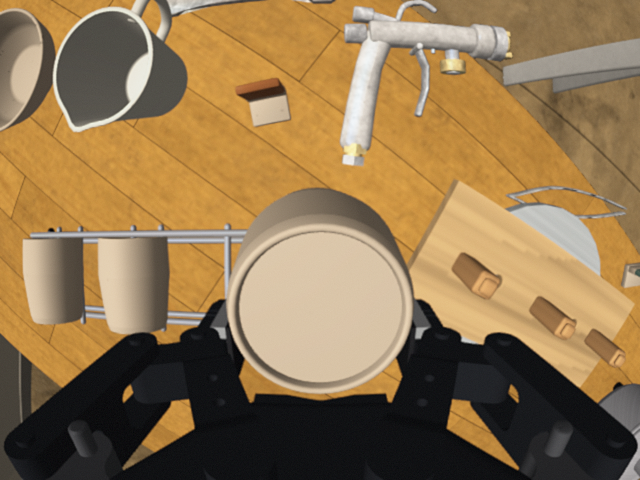

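View pics/s11z.png

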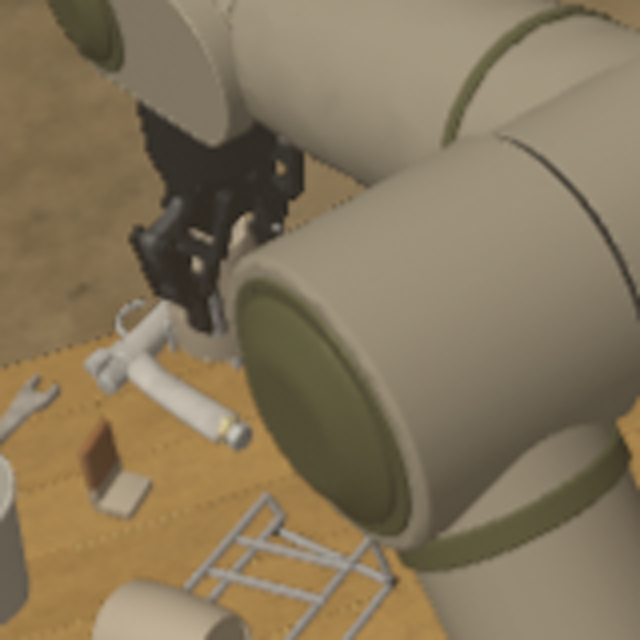

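```bash
python3 - <<'E'
from h import *
s=ctrl.sense();p=capture('wrist');M=rot(s['ee_rot']);T=np.array(s['eef_pos'])
for zz in (45,50,55):
    for th in (-10,0,10):
        # circle of foot, radius 28, tilt th about tool z, pivot at x=-25
        t=np.radians(th)
        pts=[]
        for a in np.linspace(0,2*np.pi,60):
            X=np.array([-25.,0,0]); c=np.array([-(zz-25.),28*np.cos(a),28*np.sin(a)])
            c=np.array([c[0]*np.cos(t)-c[1]*np.sin(t),c[0]*np.sin(t)+c[1]*np.cos(t),c[2]])
            pts.append(wpix(p,s,T+M@(X+c)))
        pts=np.array(pts); print(zz,th,pts.min(0),pts.max(0))
rim=[]
plan([672.6,77.5,190],0)
E
```

```text
45 -10 [230.7 261.6] [409.6 426.2]
45 0 [231.4 277.6] [409.  425.3]
45 10 [232.5 296.8] [407.9 421.8]
50 -10 [227.  264.2] [413.4 434.5]
50 0 [228.  284.2] [412.4 435.1]
50 10 [229.5 307.3] [410.9 432.6]
55 -10 [222.9 267. ] [417.4 443.3]
55 0 [224.4 291.4] [416.  445.3]
55 10 [226.3 318.7] [414.1 443.8]
pos [643.7 192.9 195.5] jaw -62.97 F [-0.8  0.7 -2. ] g 0.665 t 17.15 j6 1.22
PLAN x y z yaw: [0.55, -2.66, 11.59] -12.59 alt 23.41 dist mm 119
```

```bash
python3 - <<'E'
from h import *
from scipy.optimize import least_squares
s=ctrl.sense();p=capture('wrist');M=rot(s['ee_rot']);T=np.array(s['eef_pos'])
def circ(x0,y0,th,h,r):
    # foot centre at tool (x0,y0,0); axis foot->mouth = (cos th, sin th,0)
    ax=np.array([np.cos(th),np.sin(th),0]);e=np.array([-np.sin(th),np.cos(th),0]);z=np.array([0,0,1.])
    c=np.array([x0,y0,0])+h*ax
    return np.array([wpix(p,s,T+M@(c+r*(np.cos(a)*e+np.sin(a)*z))) for a in np.linspace(0,2*np.pi,90)])
def f(v):
    a=circ(v[0],v[1],v[2],0,28);tops=min(circ(v[0],v[1],v[2],h,r)[:,1].min() for h,r in ((79,32),(60,32),(45,32)))
    return [a[:,1].min()-222,a[:,1].max()-390,(a[:,0].max()-a[:,0].min())-184,tops-188]
for th0 in (-.2,0,.2):
    r=least_squares(f,[-50,10,th0]);print(r.x[:2],np.degrees(r.x[2]),r.fun)
E
```

```text
[-42.5  15.3] -2.906359802096361 [-0.3  0.5 -0.4 -0.2]
[-42.5  15.3] -2.9063598546247675 [-0.3  0.5 -0.4 -0.2]
[-42.5  15.3] -2.906359904128517 [-0.3  0.5 -0.4 -0.2]
```

```bash
python3 - <<'E'
from h import *
plan([672.6,65,185],0)
E
```

```text
pos [643.6 193.1 195.5] jaw -62.94 F [ 0.4 -0.7 -1.4] g 0.662 t 17.2 j6 1.22
PLAN x y z yaw: [1.05, -3.25, 12.72] -12.59 alt 23.41 dist mm 132
```

>>> {"fn": "send_rows", "kwargs": {
  "rows": "0 0 -0.3 1 -1;0 0 -0.6 2.4 -2.2;0 0 -0.9 3.8 -3.4;0 0 -1.2 5.2 -4.6;0 0 -1.5 6.5 -5.8;0 0 -1.9 7.8 -7;0 0 -2.2 9 -8.2;0 0 -2.6 10.4 -9.4;0 0 -3 11.6 -10.6;0 0.5 -3.2 12.4 -11.8;0 1 -3.25 12.7 -12.6;0 1 -3.25 12.7 -12.6"
}}

```text
time_s: 18.4
eef_pos: [672.4, 64.7, 184.8]
ee_rot: [0.707, -0.0, 0.708, 0.0]
force: [-0.7, -0.5, -0.9]
grip_width: 0.665
```

```bash
python3 - <<'E'
from h import *
plan([672.6,65,185],0)
p=capture('wrist');save(p,'w12')
E
```

```text
pos [672.4  64.7 184.8] jaw 0.06 F [-0.7 -0.5 -0.9] g 0.665 t 18.4 j6 -0.08
PLAN x y z yaw: [-0.02, 0.03, 0.02] 0.01 alt -35.99 dist mm 0
```

View pics/w12.png

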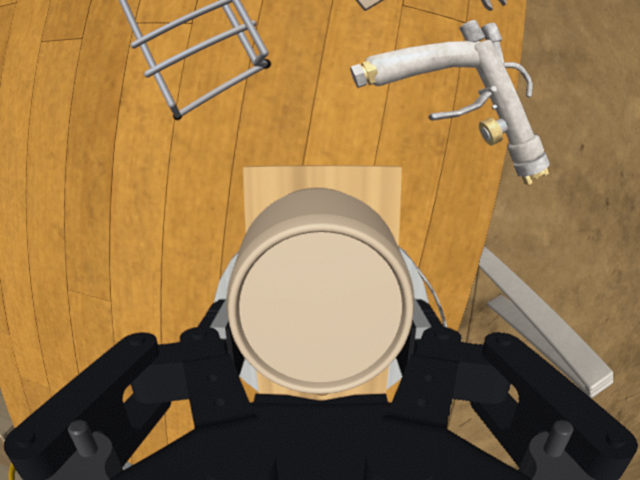

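>>> {"fn": "send_rows", "kwargs": {
  "rows": "0 1 0 0 0;0 2.5 0 0 0;0 4 0 0 0;0 5 0 0 0;0 6 0 0 0;0 6.6 0 0 0;0 7 0 0 0;0 7 0 0 0"
}}

```text
time_s: 19.25
eef_pos: [672.6, 64.1, 115.5]
ee_rot: [0.707, 0.0, 0.707, -0.0]
force: [0.1, 0.9, -1.8]
grip_width: 0.666
```

>>> {"fn": "send_rows", "kwargs": {
  "rows": "0 0.2 0 0 0;0 0.4 0 0 0;0 0.5 0 0 0"
}}

```text
time_s: 19.55
eef_pos: [672.7, 64.1, 110.8]
ee_rot: [0.707, 0.0, 0.707, -0.0]
force: [1.0, -0.1, -2.0]
grip_width: 0.669
```

>>> {"fn": "send_rows", "kwargs": {
  "rows": "0 0.2 0 0 0;0 0.4 0 0 0;0 0.4 0 0 0"
}}

```text
time_s: 19.85
eef_pos: [672.5, 64.1, 106.4]
ee_rot: [0.707, 0.0, 0.707, -0.0]
force: [-0.9, -0.3, -2.6]
grip_width: 0.661
```

```bash
python3 - <<'E'
from h import *
st()
p=capture('wrist');save(p,'w13')
p=capture('top');save(p,'t13')
im=cv2.imread('pics/t13.png'); cv2.imwrite('pics/t13z.png',cv2.resize(im[130:280,250:400],None,fx=4,fy=4,interpolation=cv2.INTER_CUBIC))
E
```

```text
t 19.85 pos [672.5  64.1 106.4] R [[-0.001, 0.0, 1.0], [0.0, 1.0, -0.0], [-1.0, 0.0, -0.001]] F [-0.9 -0.3 -2.6] g 0.661
```

View pics/w13.png

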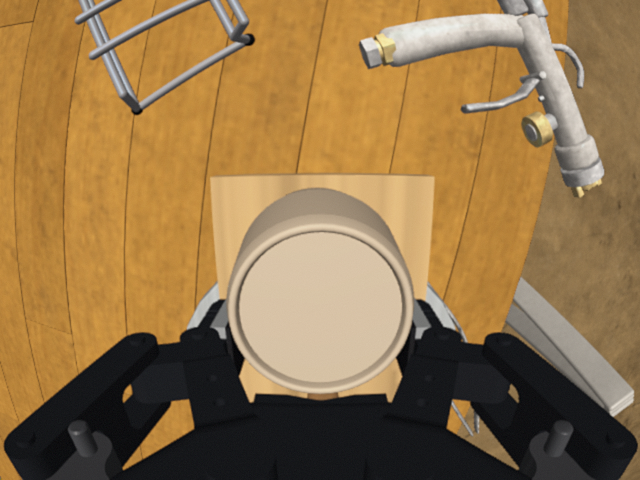

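>>> {"fn": "send_rows", "kwargs": {
  "rows": "0 0.15 0 0 0;0 0.3 0 0 0;0 0.3 0 0 0"
}}

```text
time_s: 20.25
eef_pos: [672.6, 64.1, 103.5]
ee_rot: [0.707, 0.0, 0.707, -0.0]
force: [-0.2, -0.0, -1.9]
grip_width: 0.666
```

>>> {"fn": "send_rows", "kwargs": {
  "rows": "0 0.15 0 0 0;0 0.3 0 0 0;0 0.3 0 0 0"
}}

```text
time_s: 20.55
eef_pos: [672.5, 64.1, 100.5]
ee_rot: [0.707, 0.0, 0.707, 0.0]
force: [-0.5, 0.4, -1.7]
grip_width: 0.663
```

>>> {"fn": "send_rows", "kwargs": {
  "rows": "0 0.15 0 0 0;0 0.3 0 0 0;0 0.3 0 0 0"
}}

```text
time_s: 20.85
eef_pos: [672.9, 63.6, 98.6]
ee_rot: [0.707, -0.0, 0.707, -0.0]
force: [-1.9, -3.3, 4.5]
grip_width: 0.665
```

>>> {"fn": "send_rows", "kwargs": {
  "rows": "0 0.15 0 0 0;0 0.3 0 0 0;0 0.3 0 0 0"
}}

```text
time_s: 21.15
eef_pos: [673.0, 63.3, 97.7]
ee_rot: [0.708, -0.0, 0.706, -0.001]
force: [-8.8, -4.6, 16.5]
grip_width: 0.666
```

>>> {"fn": "send_rows", "kwargs": {
  "rows": "0 -0.2 0 0 0;0.8 -0.2 0 0 0;0.8 -0.2 0 0 0;0.8 -0.2 0 0 0;0.8 -0.2 0 0 0"
}}

```text
time_s: 21.65
eef_pos: [672.6, 64.2, 96.4]
ee_rot: [0.707, 0.0, 0.707, 0.0]
force: [1.0, 0.2, 0.3]
grip_width: 0.8
```

>>> {"fn": "send_rows", "kwargs": {
  "rows": "0.85 -2 0 0 0;0.85 -5 0 0 0;0.85 -9 0 0 0;0.85 -13 0 0 0;0.85 -16 0 0 0;0.85 -16 0 0 0"
}}

```text
time_s: 22.25
eef_pos: [673.9, 64.2, 261.8]
ee_rot: [0.71, -0.0, 0.704, -0.0]
force: [-0.2, 0.7, 0.6]
grip_width: 0.852
```

```bash
python3 - <<'E'
from h import *
s=st()
p=capture('wrist');save(p,'w14')
plan([500+27,292+27,260],-63)
E
```

```text
t 22.25 pos [673.9  64.2 261.8] R [[0.008, -0.0, 1.0], [-0.001, 1.0, 0.0], [-1.0, -0.001, 0.008]] F [-0.2  0.7  0.6] g 0.852
pos [673.2  64.2 258.6] jaw 0.01 F [-0.1  0.3 -0.7] g 0.854 t 22.3 j6 -0.08
PLAN x y z yaw: [-0.2, 25.49, -14.62] 12.6 alt -23.4 dist mm 294
```

View pics/w14.png

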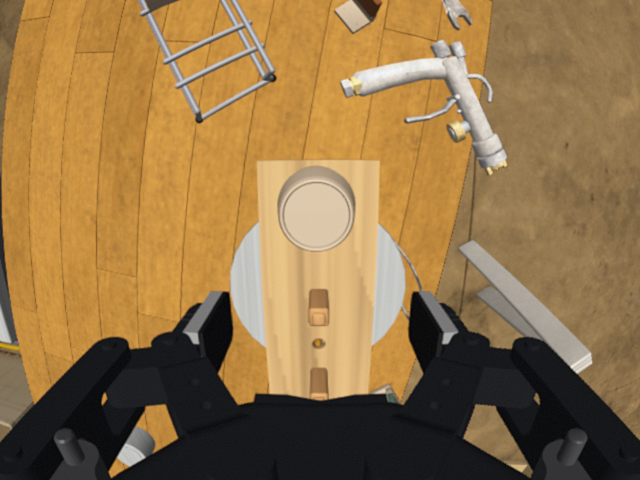

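```bash
python3 - <<'E'
from h import *
plan([521.4,303.7,200],-63)
E
```

```text
pos [673.2  64.2 258.6] jaw 0.01 F [-0.1  0.3 -0.7] g 0.854 t 22.3 j6 -0.08
PLAN x y z yaw: [5.8, 23.96, -15.2] 12.6 alt -23.4 dist mm 290
```

>>> {"fn": "send_rows", "kwargs": {
  "rows": "0.85 0 6 -4 3;0.85 0 12 -8 6;0.85 0 18 -12 9;0.85 1 23 -15 11;0.85 3 23.9 -15.2 12.6;0.85 5.8 23.9 -15.2 12.6;0.85 5.8 23.9 -15.2 12.6;0.85 5.8 23.9 -15.2 12.6;0.85 5.8 23.9 -15.2 12.6"
}}

```text
time_s: 23.2
eef_pos: [519.9, 303.2, 197.1]
ee_rot: [0.602, 0.369, 0.604, -0.37]
force: [-0.1, -0.0, -0.5]
grip_width: 0.848
```

```bash
python3 - <<'E'
from h import *
s=ctrl.sense();p=capture('wrist');save(p,'w15')
plan([521.4,303.7,45.3],-63)
E
```

```text
pos [520.3 303.  197.6] jaw -62.91 F [-0.  -0.3  0.3] g 0.852 t 23.25 j6 1.43
PLAN x y z yaw: [15.23, 0.17, -0.01] 0.02 alt -35.98 dist mm 152
```

View pics/w15.png

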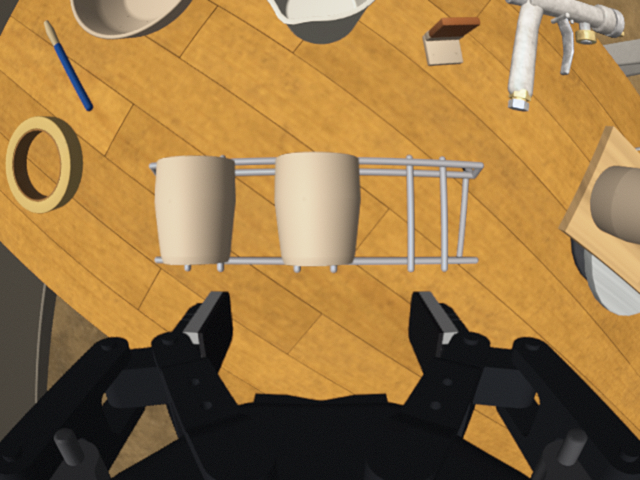

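>>> {"fn": "send_rows", "kwargs": {
  "rows": "0.85 4 0.1 0 0;0.85 8 0.1 0 0;0.85 12 0.1 0 0;0.85 14.5 0.1 0 0;0.85 15.2 0.1 0 0;0.85 15.2 0.1 0 0;0 15.2 0.1 0 0;0 15.2 0.1 0 0;0 15.2 0.1 0 0;0 15.2 0.1 0 0;0 15.2 0.1 0 0",
  "grip_force": 25
}}

```text
time_s: 24.35
eef_pos: [522.4, 304.3, 48.8]
ee_rot: [0.604, 0.37, 0.602, -0.368]
force: [-4.3, 2.9, 5.9]
grip_width: 0.699
```

>>> {"fn": "send_rows", "kwargs": {
  "rows": "0 -0.4 0.5 0 0;0 -0.8 1 0 0;0 -1.15 1.6 0 0;0 -1.5 2.26 0 0;0 -1.7 2.95 0 0;0 -1.9 3.65 0 0;0 -1.9 3.65 0 0"
}}

```text
time_s: 25.05
eef_pos: [555.4, 320.2, 67.4]
ee_rot: [0.604, 0.37, 0.602, -0.369]
force: [-1.5, -1.5, 10.3]
grip_width: 0.696
```

```bash
python3 - <<'E'
from h import *
s=st();p=capture('wrist');save(p,'w16')
E
```

```text
t 25.05 pos [555.4 320.2  67.4] R [[0.003, 0.891, 0.454], [0.0, 0.454, -0.891], [-1.0, 0.003, 0.001]] F [-1.5 -1.5 10.3] g 0.696
```

View pics/w16.png

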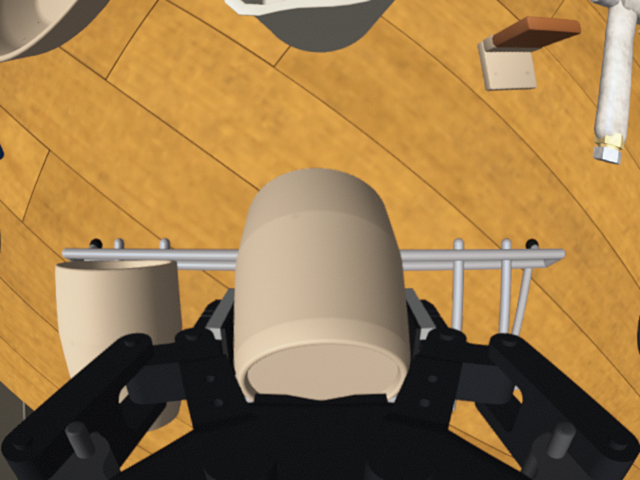

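Same as before; finish the arc. The pitcher is ahead, but low and beyond the rim.

```bash
python3 - <<'E'
from h import *
p=capture('top');save(p,'t16')
im=cv2.imread('pics/t16.png'); cv2.imwrite('pics/t16z.png',cv2.resize(im[150:320,110:280],None,fx=4,fy=4,interpolation=cv2.INTER_CUBIC))
E
```

```text
(no output)
```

View pics/t16z.png

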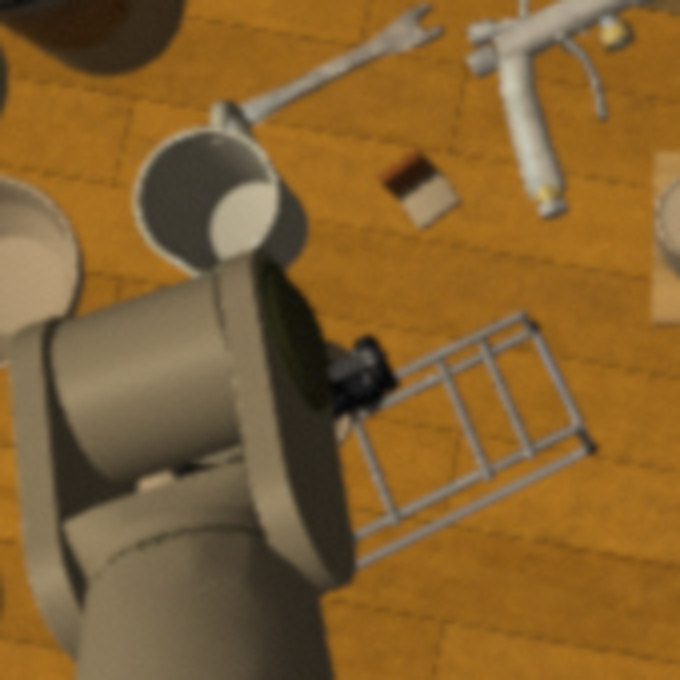

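```bash
python3 - <<'E'
from h import *
p=capture('top')
c=lambda x,y:(110+x/4,150+y/4)
print(onplane(p,c(208,205),120),onplane(p,c(208,275),120), onplane(p,c(255,225),2), onplane(p,c(300,230),20),onplane(p,c(240,275),20))
E
```

```text
[682.9 381.5 120. ] [639.6 379.4 120. ] [694.4 391.6   2. ] [687.6 355.4  20. ] [656.9 394.   20. ]
```

>>> {"fn": "send_rows", "kwargs": {
  "rows": "0 -0.05 0.7 0 0;0 -0.05 1.43 0 0;0 0.1 2.15 0 0;0 0.25 2.85 0 0;0 0.5 3.5 0 0;0 0.85 4.2 0 0;0 0.9 4.3 0 0;0 0.9 4.3 0 0"
}}

```text
time_s: 26.0
eef_pos: [592.3, 339.7, 56.2]
ee_rot: [0.603, 0.369, 0.603, -0.37]
force: [0.5, 0.6, -1.4]
grip_width: 0.675
```

>>> {"fn": "send_rows", "kwargs": {
  "rows": "0 0 0 0 0;0 -3 0 0 0;0 -7 0 0 0;0 -11 0 0 0;0 -14 0 0 0;0 -14 -1 3 0;0 -14 -1 3 0;0 -14 -1 3 0",
  "grip_force": 40
}}

```text
time_s: 26.8
eef_pos: [597.0, 308.0, 196.8]
ee_rot: [0.603, 0.37, 0.603, -0.37]
force: [-0.9, 0.4, -1.4]
grip_width: 0.673
```

```bash
python3 - <<'E'
from h import *
s=st();p=capture('wrist');save(p,'w17')
plan([672.6,-27,195],0)
E
```

```text
t 26.8 pos [597.  308.  196.8] R [[-0.0, 0.891, 0.453], [0.0, 0.453, -0.891], [-1.0, -0.0, -0.0]] F [-0.9  0.4 -1.4] g 0.673
pos [596.8 308.5 196.5] jaw -63.01 F [ 0.2  0.8 -1.1] g 0.674 t 26.85 j6 1.4
PLAN x y z yaw: [0.14, -8.47, 33.34] -12.6 alt 23.4 dist mm 344
```

View pics/w17.png

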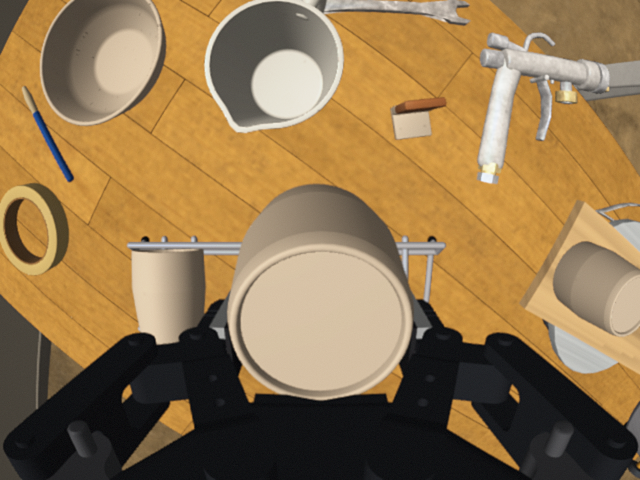

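```bash
cat >> h.py <<'E'
def cupfit(p,s,vmin,vmax,w,top):
    from scipy.optimize import least_squares
    M=rot(s['ee_rot']);T=np.array(s['eef_pos'])
    def circ(x0,y0,th,h,r):
        ax=np.array([np.cos(th),np.sin(th),0]);e=np.array([-np.sin(th),np.cos(th),0]);z=np.array([0,0,1.])
        c=np.array([x0,y0,0])+h*ax
        return np.array([wpix(p,s,T+M@(c+r*(np.cos(a)*e+np.sin(a)*z))) for a in np.linspace(0,2*np.pi,60)])
    def f(v):
        a=circ(v[0],v[1],v[2],0,28);tops=min(circ(v[0],v[1],v[2],h,r)[:,1].min() for h,r in ((79,32),(60,32),(45,32)))
        return [a[:,1].min()-vmin,a[:,1].max()-vmax,(a[:,0].max()-a[:,0].min())-w,tops-top]
    r=least_squares(f,[-50,10,0.05]);print('foot x,y',r.x[:2],'tilt',np.degrees(r.x[2]),r.fun); th=r.x[2]
    print('mouth tool x,y', r.x[0]+79*np.cos(th), r.x[1]+79*np.sin(th))
E
python3 - <<'E'
from h import *
s=ctrl.sense();p=capture('wrist');cupfit(p,s,243,397,184,184); cupfit(p,s,220,392,184,187)
E
```

```text
foot x,y [-43.7  10.4] tilt 2.6222337806954714 [-0.8  1.7 -1.4 -0.8]
mouth tool x,y 35.23731625995754 13.986460418679187
foot x,y [-43.3  15.7] tilt -3.034121834684801 [ 0.7 -1.1  1.   0.4]
mouth tool x,y 35.57849273225182 11.543547600999998
```

```bash
python3 - <<'E'
from h import *
p=capture('wrist');
s={'eef_pos':[673.4,64.2,260],'ee_rot':[0.708,0,0.706,0]}
print(wplane(p,s,(316.5,214.5),151), wplane(p,s,(319,296),125),wplane(p,s,(319.5,343),74))
plan([672.6,-27,195],0)
E
```

```text
[671.1  80.3 151. ] [672.6   8.  125. ] [672.8 -67.   74. ]
pos [596.7 309.  196.3] jaw -62.96 F [-0.3  0.3 -1.3] g 0.672 t 26.95 j6 1.4
PLAN x y z yaw: [0.13, -8.52, 33.37] -12.59 alt 23.41 dist mm 344
```

>>> {"fn": "send_rows", "kwargs": {
  "rows": "0 -1.5 -0.5 2 0;0 -2.5 -1.5 5 -1;0 -2.5 -2.5 9 -2.2;0 -2.5 -3.5 13 -3.5;0 -2.5 -4.5 17 -5;0 -2.5 -5.5 21 -6.5;0 -2.5 -6.5 25 -8;0 -2.5 -7.5 28 -9.5;0 -2.5 -8 31 -11;0 -2.5 -8.5 33 -12.2;0 -2.5 -8.5 33.4 -12.6;0 -2.5 -8.5 33.4 -12.6"
}}

```text
time_s: 28.15
eef_pos: [673.2, -28.1, 221.2]
ee_rot: [0.707, 0.0, 0.707, -0.0]
force: [-0.2, -0.5, -1.2]
grip_width: 0.672
```

```bash
python3 - <<'E'
from h import *
s=ctrl.sense();p=capture('wrist');save(p,'w18')
plan([672.6,-27,107],0)
E
```

```text
pos [673.  -27.4 221.4] jaw -0.04 F [-0.4 -0.4 -1.4] g 0.672 t 28.2 j6 -0.21
PLAN x y z yaw: [11.44, 0.03, -0.04] -0.01 alt 35.99 dist mm 114
```

View pics/w18.png

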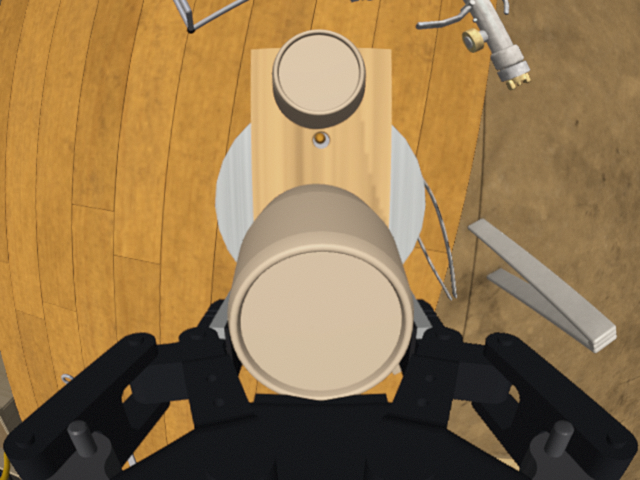

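>>> {"fn": "send_rows", "kwargs": {
  "rows": "0 2 0 0 0;0 4 0 0 0;0 6 0 0 0;0 7.5 0 0 0;0 9 0 0 0;0 10 0 0 0;0 10.9 0 0 0;0 10.9 0 0 0"
}}

```text
time_s: 29.0
eef_pos: [672.6, -27.3, 111.7]
ee_rot: [0.706, 0.0, 0.708, 0.0]
force: [-0.6, 0.3, -1.5]
grip_width: 0.671
```

>>> {"fn": "send_rows", "kwargs": {
  "rows": "0 0.3 0 0 0;0 0.6 0 0 0;0 0.8 0 0 0;0 0.8 0 0 0"
}}

```text
time_s: 29.4
eef_pos: [672.9, -27.8, 104.7]
ee_rot: [0.707, 0.0, 0.707, -0.0]
force: [-0.3, -0.3, -2.1]
grip_width: 0.669
```

>>> {"fn": "send_rows", "kwargs": {
  "rows": "0 0.2 0 0 0;0 0.4 0 0 0;0 0.4 0 0 0"
}}

```text
time_s: 29.7
eef_pos: [672.9, -27.8, 100.5]
ee_rot: [0.707, 0.0, 0.707, -0.0]
force: [-0.1, -0.2, -1.1]
grip_width: 0.672
```

>>> {"fn": "send_rows", "kwargs": {
  "rows": "0 0.15 0 0 0;0 0.3 0 0 0;0 0.3 0 0 0"
}}

```text
time_s: 30.0
eef_pos: [673.2, -27.7, 98.5]
ee_rot: [0.707, -0.0, 0.707, 0.0]
force: [-2.4, 0.5, 3.1]
grip_width: 0.674
```

>>> {"fn": "send_rows", "kwargs": {
  "rows": "0 0.15 0 0 0;0 0.3 0 0 0;0 0.3 0 0 0;0.75 0.1 0 0 0;0.8 0.1 0 0 0;0.8 0.1 0 0 0;0.8 0.1 0 0 0;0.8 0.1 0 0 0"
}}

```text
time_s: 30.8
eef_pos: [673.0, -27.9, 96.5]
ee_rot: [0.707, 0.0, 0.707, -0.0]
force: [0.4, -0.1, 0.9]
grip_width: 0.797
```

>>> {"fn": "send_rows", "kwargs": {
  "rows": "0.85 -2 0 0 0;0.85 -5 0 0 0;0.85 -9 0 0 0;0.85 -13 0 0 0;0.85 -16 0 0 0;0.85 -16 0 0 0"
}}

```text
time_s: 31.4
eef_pos: [674.2, -28.0, 261.8]
ee_rot: [0.71, -0.001, 0.704, -0.001]
force: [0.1, -0.2, 0.3]
grip_width: 0.85
```

```bash
python3 - <<'E'
from h import *
s=ctrl.sense();p=capture('wrist');save(p,'w19')
plan([477.3,387.8,200],-63)
E
```

```text
pos [673.5 -27.9 258.7] jaw 0.0 F [ 0.   0.7 -0.9] g 0.852 t 31.45 j6 -0.21
PLAN x y z yaw: [5.77, 41.58, -19.64] 12.6 alt -23.4 dist mm 463
```

View pics/w19.png

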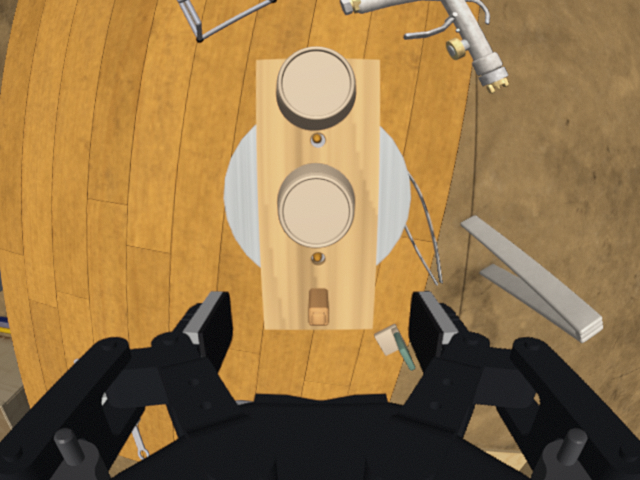

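>>> {"fn": "send_rows", "kwargs": {
  "rows": "0.85 0 5 -2.5 1.5;0.85 0 10 -5 3;0.85 0 15 -7.5 4.5;0.85 0 20 -10 6;0.85 0 25 -12.5 7.5;0.85 0 30 -15 9;0.85 0 35 -17 10.5;0.85 1 40 -18.5 12;0.85 3 41.6 -19.5 12.6;0.85 5.8 41.6 -19.5 12.6;0.85 5.8 41.6 -19.5 12.6;0.85 5.8 41.6 -19.5 12.6"
}}

```text
time_s: 32.65
eef_pos: [478.1, 387.5, 198.5]
ee_rot: [0.603, 0.369, 0.603, -0.37]
force: [1.2, 0.3, 1.0]
grip_width: 0.852
```

```bash
python3 - <<'E'
from h import *
s=ctrl.sense();p=capture('wrist');save(p,'w20')
plan([478.3,388.3,45.3],-63)
E
```

```text
pos [478.9 387.3 199.7] jaw -63.06 F [-0.1  0.6  1.1] g 0.851 t 32.7 j6 1.59
PLAN x y z yaw: [15.44, -0.02, -0.12] -0.01 alt 35.99 dist mm 154
```

View pics/w20.png

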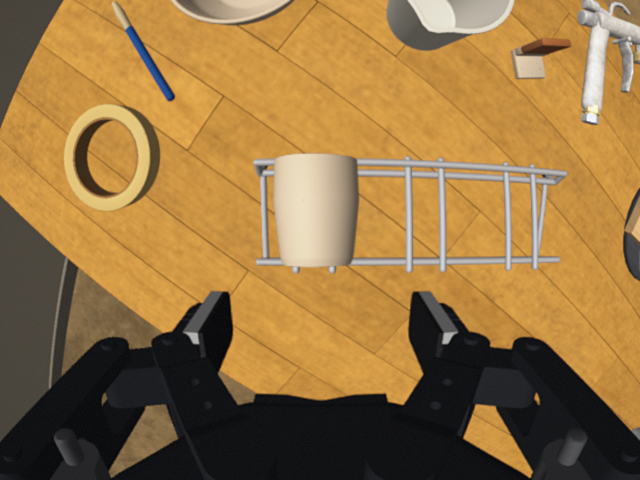

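>>> {"fn": "send_rows", "kwargs": {
  "rows": "0.85 4 0 -0.1 0;0.85 8 0 -0.1 0;0.85 12 0 -0.1 0;0.85 14.5 0 -0.1 0;0.85 15.4 0 -0.1 0;0.85 15.4 0 -0.1 0;0 15.4 0 -0.1 0;0 15.4 0 -0.1 0;0 15.4 0 -0.1 0;0 15.4 0 -0.1 0;0 15.4 0 -0.1 0",
  "grip_force": 25
}}

```text
time_s: 33.8
eef_pos: [478.9, 390.1, 47.4]
ee_rot: [0.604, 0.371, 0.602, -0.368]
force: [0.8, 3.5, 7.5]
grip_width: 0.7
```

>>> {"fn": "send_rows", "kwargs": {
  "rows": "0 -0.4 0.5 0 0;0 -0.8 1 0 0;0 -1.15 1.6 0 0;0 -1.5 2.26 0 0;0 -1.7 2.95 0 0;0 -1.9 3.65 0 0;0 -1.9 3.65 0 0"
}}

```text
time_s: 34.5
eef_pos: [511.5, 406.0, 65.7]
ee_rot: [0.604, 0.37, 0.602, -0.368]
force: [-1.3, 0.0, 8.7]
grip_width: 0.703
```

```bash
python3 - <<'E'
from h import *
s=st();p=capture('wrist');save(p,'w21')
E
```

```text
t 34.5 pos [511.5 406.   65.7] R [[0.003, 0.891, 0.454], [0.001, 0.454, -0.891], [-1.0, 0.004, 0.0]] F [-1.3  0.   8.7] g 0.703
```

View pics/w21.png

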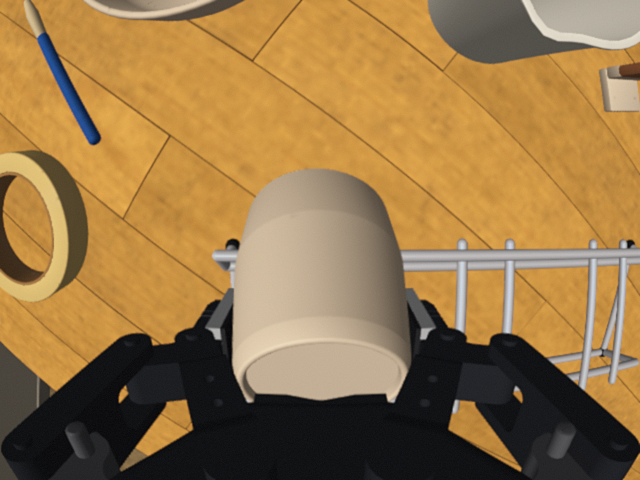

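>>> {"fn": "send_rows", "kwargs": {
  "rows": "0 -0.05 0.7 0 0;0 -0.05 1.43 0 0;0 0.1 2.15 0 0;0 0.25 2.85 0 0;0 0.5 3.5 0 0;0 0.85 4.2 0 0;0 0.95 4.4 0 0;0 0.95 4.4 0 0"
}}

```text
time_s: 35.35
eef_pos: [549.3, 425.6, 53.5]
ee_rot: [0.603, 0.369, 0.603, -0.37]
force: [-0.1, -0.4, -1.4]
grip_width: 0.677
```

>>> {"fn": "send_rows", "kwargs": {
  "rows": "0 0 0 0 0;0 -3 0 0 0;0 -7 0 0 0;0 -11 0 0 0;0 -15 0 0 0;0 -17 0 0 0;0 -17 0 0 0",
  "grip_force": 40
}}

```text
time_s: 36.05
eef_pos: [550.0, 426.1, 228.2]
ee_rot: [0.604, 0.371, 0.602, -0.367]
force: [0.0, 0.2, -2.3]
grip_width: 0.664
```

```bash
python3 - <<'E'
from h import *
s=st();p=capture('wrist');save(p,'w22')
plan([672.6,-119,225],0)
E
```

```text
t 36.05 pos [550.  426.1 228.2] R [[0.006, 0.891, 0.454], [0.003, 0.454, -0.891], [-1.0, 0.007, -0.0]] F [ 0.   0.2 -2.3] g 0.664
pos [549.4 425.8 225.1] jaw -62.99 F [ 0.8 -0.2 -2.5] g 0.668 t 36.1 j6 1.59
PLAN x y z yaw: [-0.02, -13.76, 54.13] -12.6 alt 23.4 dist mm 559
```

View pics/w22.png

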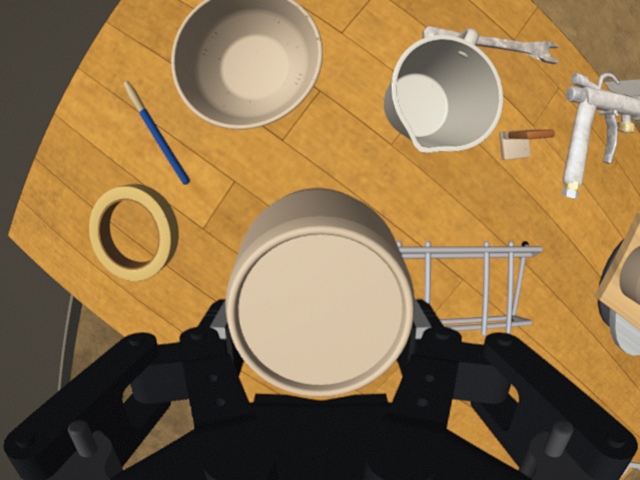

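>>> {"fn": "send_rows", "kwargs": {
  "rows": "0 0 -1 4.5 -1;0 0 -2 9 -2;0 0 -3 13.5 -3;0 0 -4.5 18 -4;0 0 -5.5 22.5 -5;0 0 -7 27 -6;0 0 -8 31.5 -7;0 0 -9 36 -8;0 0 -10 40.5 -9;0 0 -11.5 45 -10;0 0 -12.5 49.5 -11;0 0 -13.5 53 -12"
}}

```text
time_s: 37.3
eef_pos: [669.1, -110.4, 221.6]
ee_rot: [0.706, 0.018, 0.708, -0.017]
force: [0.1, 1.1, -1.6]
grip_width: 0.665
```

```bash
python3 - <<'E'
from h import *
plan([672.6,-119,200],0)
E
```

```text
pos [ 669.1 -110.4  221.6] jaw -2.87 F [ 0.1  1.1 -1.6] g 0.665 t 37.3 j6 -0.29
PLAN x y z yaw: [2.16, -0.84, 0.4] -0.57 alt 35.43 dist mm 23
```

>>> {"fn": "send_rows", "kwargs": {
  "rows": "0 0.5 -0.8 0.3 -0.57;0 1.5 -0.8 0.3 -0.57;0 2 -0.8 0.3 -0.57;0 2 -0.8 0.3 -0.57"
}}

```text
time_s: 37.7
eef_pos: [671.5, -114.6, 202.4]
ee_rot: [0.706, 0.001, 0.708, -0.0]
force: [-0.8, 0.3, -1.9]
grip_width: 0.669
```

```bash
python3 - <<'E'
from h import *
plan([672.6,-119,112],0)
s=ctrl.sense();p=capture('wrist');save(p,'w23')
E
```

```text
pos [ 671.5 -114.6  202.4] jaw -0.13 F [-0.8  0.3 -1.9] g 0.669 t 37.7 j6 -0.34
PLAN x y z yaw: [9.04, -0.45, 0.14] -0.03 alt 35.97 dist mm 91
```

View pics/w23.png

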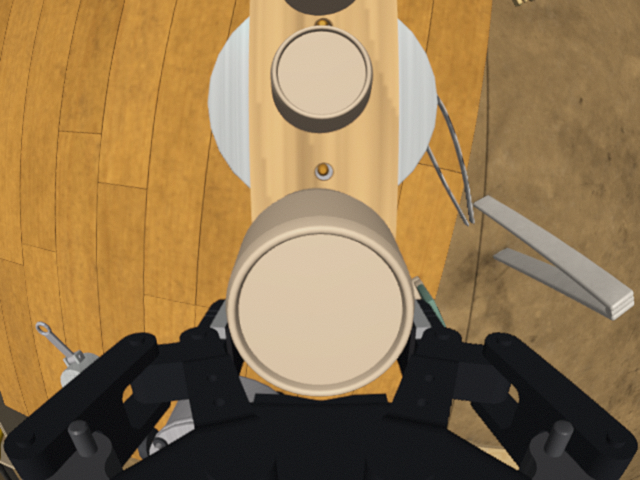

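>>> {"fn": "send_rows", "kwargs": {
  "rows": "0 1 -0.4 0.1 0;0 2.5 -0.4 0.1 0;0 4 -0.4 0.1 0;0 5.5 -0.4 0.1 0;0 7 -0.4 0.1 0;0 8 -0.4 0.1 0;0 9 -0.4 0.1 0;0 9.4 -0.4 0.1 0;0 9.4 -0.4 0.1 0"
}}

```text
time_s: 38.65
eef_pos: [673.1, -120.0, 109.9]
ee_rot: [0.707, 0.001, 0.707, -0.001]
force: [-0.1, -0.5, -1.7]
grip_width: 0.665
```

>>> {"fn": "send_rows", "kwargs": {
  "rows": "0 0.2 0 0 0;0 0.4 0 0 0;0 0.6 0 0 0;0 0.6 0 0 0"
}}

```text
time_s: 39.05
eef_pos: [673.1, -120.1, 104.1]
ee_rot: [0.707, 0.001, 0.707, -0.001]
force: [1.4, 0.3, -1.5]
grip_width: 0.67
```

>>> {"fn": "send_rows", "kwargs": {
  "rows": "0 0.2 0 0 0;0 0.4 0 0 0;0 0.4 0 0 0"
}}

```text
time_s: 39.35
eef_pos: [673.0, -120.0, 99.9]
ee_rot: [0.707, 0.001, 0.707, -0.001]
force: [-0.3, 0.1, -1.9]
grip_width: 0.668
```

>>> {"fn": "send_rows", "kwargs": {
  "rows": "0 0.15 0 0 0;0 0.3 0 0 0;0 0.3 0 0 0"
}}

```text
time_s: 39.65
eef_pos: [673.3, -120.5, 97.8]
ee_rot: [0.707, 0.001, 0.707, -0.001]
force: [-0.1, -1.8, 2.2]
grip_width: 0.663
```

>>> {"fn": "send_rows", "kwargs": {
  "rows": "0 0.15 0 0 0;0 0.2 0 0 0;0 0.2 0 0 0;0.75 0 0 0 0;0.8 0 0 0 0;0.8 0 0 0 0;0.8 0 0 0 0;0.8 0 0 0 0"
}}

```text
time_s: 40.45
eef_pos: [673.1, -119.9, 97.1]
ee_rot: [0.707, 0.001, 0.707, -0.001]
force: [-0.4, 0.7, 0.4]
grip_width: 0.8
```

>>> {"fn": "send_rows", "kwargs": {
  "rows": "0.85 -2 0 0 0;0.85 -5 0 0 0;0.85 -9 0 0 0;0.85 -13 0 0 0;0.85 -16 0 0 0;0.85 -17 0 0 0;0.85 -17 0 0 0"
}}

```text
time_s: 41.15
eef_pos: [673.5, -120.1, 268.0]
ee_rot: [0.708, 0.001, 0.706, -0.001]
force: [0.8, -0.3, -0.7]
grip_width: 0.85
```

```bash
python3 - <<'E'
from h import *
s=ctrl.sense();p=capture('wrist');save(p,'w24')
for t in ('cap','cap_gasket','cam_a_tip','neck_tip'):
    for n in ('top','wrist'):
        q=capture(n); r=nets.spot_point(q,t); print(t,n,[(round(d['confidence'],2),np.array(d['location'])) for d in r[:3]])
plan([377,-317,240],-157)
E
```

```text
cap top [(0.56, array([ 376.4, -318. ,    3. ]))]
cap wrist [(0.64, array([ 376. , -317.9,   -3. ])), (0.29, array([ 672.9, -106.6,  150.3]))]
cap_gasket top [(0.89, array([ 368. , -316. ,   42.6]))]
cap_gasket wrist []
cam_a_tip top [(0.62, array([ 343.4, -234.8,   40.7]))]
cam_a_tip wrist [(0.9, array([ 341. , -240.5,   35.6]))]
neck_tip top [(0.91, array([ 568.3, -359.5,  206.6])), (0.75, array([778.9, -44.8,   0.1])), (0.65, array([672. , -15.5,  74.2]))]
neck_tip wrist []
pos [ 673.2 -120.   267.3] jaw -0.15 F [ 0.2  0.1 -0.3] g 0.851 t 42.0 j6 -0.34
PLAN x y z yaw: [2.73, -19.77, -29.57] -4.63 alt 31.37 dist mm 357
```

View pics/w24.png

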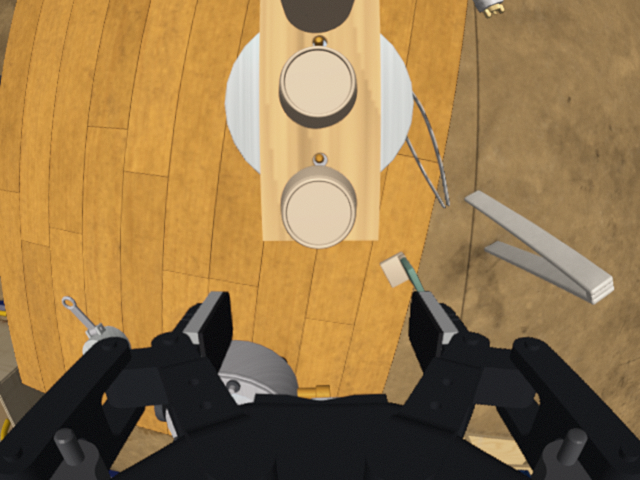

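>>> {"fn": "send_rows", "kwargs": {
  "rows": "0.85 0 -2.5 -4 -0.6;0.85 0 -5 -8 -1.2;0.85 0 -7.5 -12 -1.8;0.85 0 -10 -16 -2.4;0.85 0 -13 -20 -3;0.85 0 -16 -24 -4;0.85 1 -19 -28 -4.6;0.85 2 -19.8 -29.6 -4.6;0.85 2.7 -19.8 -29.6 -4.6;0.85 2.7 -19.8 -29.6 -4.6;0.85 2.7 -19.8 -29.6 -4.6"
}}

```text
time_s: 43.1
eef_pos: [377.6, -316.8, 240.6]
ee_rot: [0.693, -0.141, 0.693, 0.14]
force: [-0.4, -0.0, -1.0]
grip_width: 0.848
```

```bash
python3 - <<'E'
from h import *
s=st();p=capture('wrist');save(p,'w25')
for t in ('cap','cap_gasket','cam_a_tip','neck_tip'):
    r=nets.spot_point(p,t); print(t,[(round(d['confidence'],2),np.array(d['location']),wpix(p,s,d['location'])) for d in r[:3]])
E
```

```text
t 43.1 pos [ 377.6 -316.8  240.6] R [[0.0, -0.389, 0.921], [-0.0, 0.921, 0.389], [-1.0, -0.0, 0.0]] F [-0.4 -0.  -1. ] g 0.848
cap [(0.77, array([ 376.4, -320.1,    1. ]), array([318.9, 209. ]))]
cap_gasket [(0.9, array([ 379.3, -315.9,   32.7]), array([323.3, 212. ]))]
cam_a_tip [(0.71, array([ 340.2, -241.5,   39.1]), array([315.6, 123.8]))]
neck_tip []
```

View pics/w25.png

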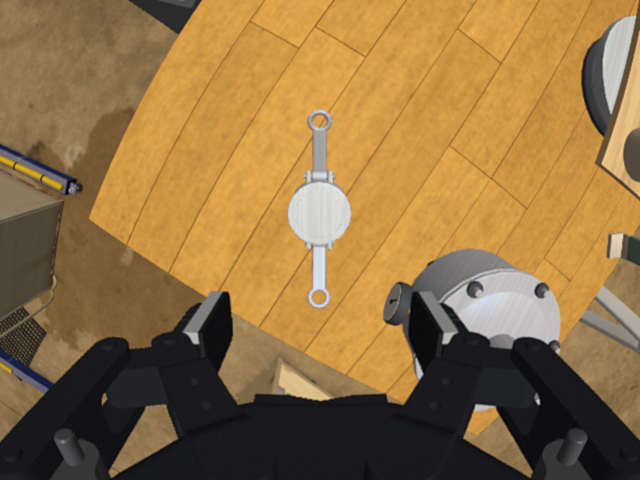

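```bash
python3 - <<'E'
from h import *
s=ctrl.sense();p=capture('wrist');M=rot(s['ee_rot']);T=np.array(s['eef_pos'])
for uv,z in (((320,213),44),((320,120),48),((318.5,297.5),48),((397,302),60),((386,302),60),((397,284),85)):
    X=wplane(p,s,uv,z);print(uv,z,X,M.T@(X-T))
E
```

```text
(320, 213) 44 [ 375.5 -316.2   44. ] [196.5   1.5  -1.3]
(320, 120) 48 [ 342.3 -237.4   48. ] [192.5  87.   -1.2]
(318.5, 297.5) 48 [ 406.4 -393.7   48. ] [192.6 -81.9  -3. ]
(397, 302) 60 [ 476.5 -364.5   60. ] [180.6 -82.4  73. ]
(386, 302) 60 [ 466.4 -368.5   60. ] [180.6 -82.1  62.1]
(397, 284) 85 [ 458.9 -340.7   85. ] [155.5 -53.6  66. ]
```

>>> {"fn": "send_rows", "kwargs": {
  "rows": "0.85 4 0.1 -0.05 0;0.85 8 0.1 -0.05 0;0.85 12 0.1 -0.05 0;0.85 16 0.1 -0.05 0;0.85 19 0.1 -0.05 0;0.85 21.5 0.1 -0.05 0;0.85 23 0.1 -0.05 0;0.85 23 0.1 -0.05 0;0 23 0.1 -0.05 0;0 23 0.1 -0.05 0;0 23 0.1 -0.05 0;0 23 0.1 -0.05 0",
  "grip_force": 80
}}

```text
time_s: 44.6
eef_pos: [376.2, -316.9, 11.3]
ee_rot: [0.693, -0.141, 0.693, 0.14]
force: [0.5, 1.9, 6.7]
grip_width: 0.675
```

>>> {"fn": "send_rows", "kwargs": {
  "rows": "0 0 0 0 0;0 0 0 0 0;0 -2 0 0 0;0 -5 0 0 0;0 -9 0 0 0;0 -13 0 0 0;0 -17 0 0 0;0 -21 0 0 0;0 -24 0 0 0;0 -24 0 0 0;0 -24 0 0 0"
}}

```text
time_s: 45.7
eef_pos: [375.5, -316.2, 249.5]
ee_rot: [0.693, -0.14, 0.693, 0.14]
force: [0.1, -0.1, -4.1]
grip_width: 0.674
```

```bash
python3 - <<'E'
from h import *
s=st();p=capture('wrist');save(p,'w26')
plan([569.5,-358.5,252],-32)
E
```

```text
t 45.7 pos [ 375.5 -316.2  249.5] R [[-0.001, -0.388, 0.922], [0.001, 0.922, 0.388], [-1.0, 0.001, -0.0]] F [ 0.1 -0.1 -4.1] g 0.674
pos [ 375.3 -316.   248.7] jaw 22.85 F [-1.   0.5 -4.6] g 0.675 t 45.75 j6 -1.34
PLAN x y z yaw: [-0.38, -11.46, 16.24] 10.97 alt -25.03 dist mm 199
```

View pics/w26.png

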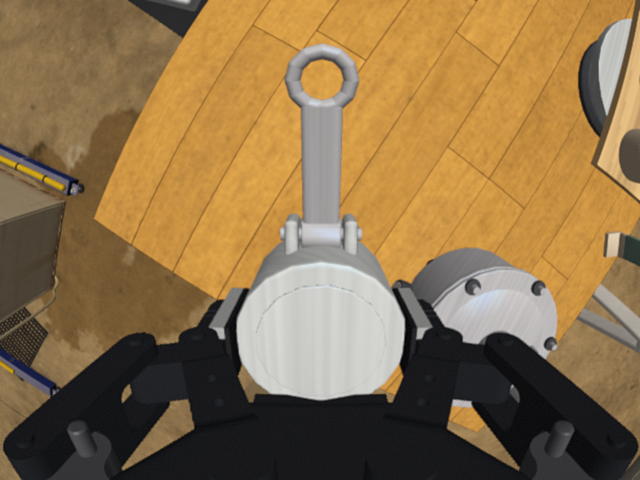

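```bash
python3 - <<'E'
from h import *
s=ctrl.sense()
plan([470,-367,252],-32)
E
```

```text
pos [ 375.3 -316.   248.7] jaw 22.85 F [-1.   0.5 -4.6] g 0.675 t 45.75 j6 -1.34
PLAN x y z yaw: [-0.36, -8.38, 6.74] 10.97 alt -25.03 dist mm 108
```

>>> {"fn": "send_rows", "kwargs": {
  "rows": "0 -0.4 -2 1.5 1.5;0 -0.4 -4 3 3;0 -0.4 -6 5 4.5;0 -0.4 -8 6.5 6;0 -0.4 -8.4 6.7 7.5;0 -0.4 -8.4 6.7 9;0 -0.4 -8.4 6.7 10.5;0 -0.4 -8.4 6.7 11;0 -0.4 -8.4 6.7 11;0 -0.4 -8.4 6.7 11"
}}

```text
time_s: 46.75
eef_pos: [469.9, -367.7, 252.8]
ee_rot: [0.679, 0.196, 0.68, -0.195]
force: [0.1, -0.7, -3.8]
grip_width: 0.674
```

```bash
python3 - <<'E'
from h import *
s=st();p=capture('wrist');save(p,'w27')
im=cv2.imread('pics/w27.png'); cv2.imwrite('pics/w27z.png',cv2.resize(im[60:360,220:620],None,fx=2,fy=2,interpolation=cv2.INTER_CUBIC))
r=nets.spot_point(p,'neck_tip'); print([(round(d['confidence'],2),np.array(d['location']),wpix(p,s,d['location'])) for d in r[:3]])
E
```

```text
t 46.75 pos [ 469.9 -367.7  252.8] R [[-0.002, 0.531, 0.847], [0.002, 0.847, -0.531], [-1.0, 0.001, -0.002]] F [ 0.1 -0.7 -3.8] g 0.674
[(0.68, array([ 569.8, -362.1,  212.1]), array([478. , 162.9]))]
```

View pics/w27z.png

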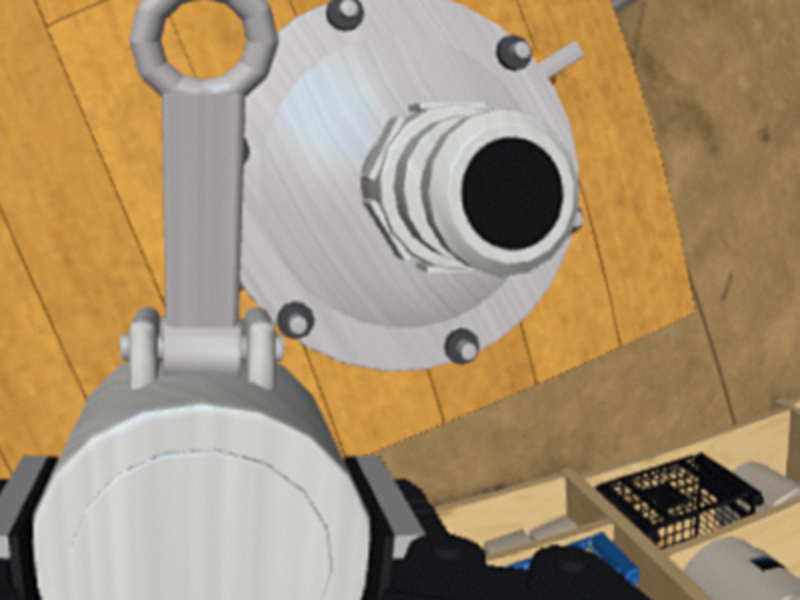

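```bash
python3 - <<'E'
from h import *
s=ctrl.sense();p=capture('wrist');M=rot(s['ee_rot']);T=np.array(s['eef_pos'])
N=wplane(p,s,(476,156.5),212);print('neck',N,M.T@(N-T))
R_=wplane(p,s,(322.3,78.5),T[2]+37.5);print('ring',M.T@(R_-T))
# also earlier: gripped rings symmetric measure from w26 (ring centre px ~322,78)
t=capture('top');save(t,'t27')
im=cv2.imread('pics/t27.png');cv2.imwrite('pics/t27z.png',cv2.resize(im[200:290,420:520],None,fx=6,fy=6,interpolation=cv2.INTER_CUBIC))
print(proj(t,N),proj(t,[569,-359.5,212]))
E
```

```text
neck [ 570.9 -359.   212. ] [41.4 61.  80.9]
ring [-37.5  83.7   0.2]
[481.2 244.1] [481.5 245. ]
```

View pics/t27z.png

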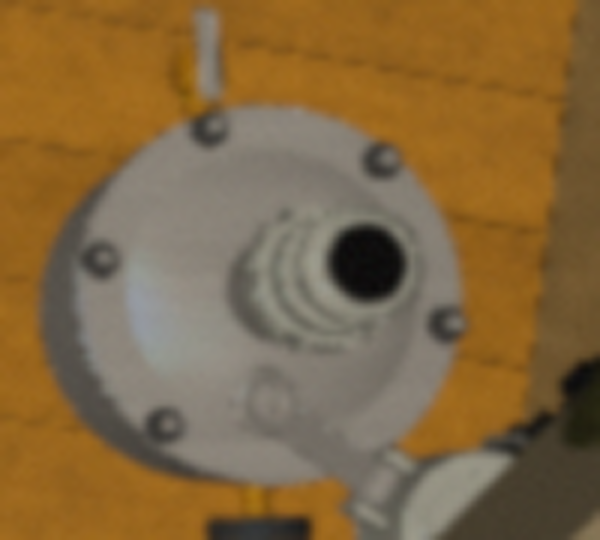

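>>> {"fn": "send_rows", "kwargs": {
  "rows": "0 0 2 3 0;0 0 4 6 0;0 0 5.5 7.8 0;0 0 5.97 8.12 0;0 0.5 5.97 8.12 0;0 1.5 5.97 8.12 0;0 2.3 5.97 8.12 0;0 2.6 5.97 8.12 0;0 2.6 5.97 8.12 0"
}}

```text
time_s: 47.85
eef_pos: [570.1, -360.7, 227.8]
ee_rot: [0.679, 0.196, 0.68, -0.196]
force: [1.6, -0.6, -4.1]
grip_width: 0.67
```

```bash
python3 - <<'E'
from h import *
s=st();p=capture('scene');save(p,'s28')
im=cv2.imread('pics/s28.png');cv2.imwrite('pics/s28z.png',cv2.resize(im[140:260,360:500],None,fx=5,fy=5,interpolation=cv2.INTER_CUBIC))
E
```

```text
t 47.85 pos [ 570.1 -360.7  227.8] R [[-0.001, 0.533, 0.846], [0.001, 0.846, -0.533], [-1.0, 0.0, -0.001]] F [ 1.6 -0.6 -4.1] g 0.67
```

View pics/s28z.png

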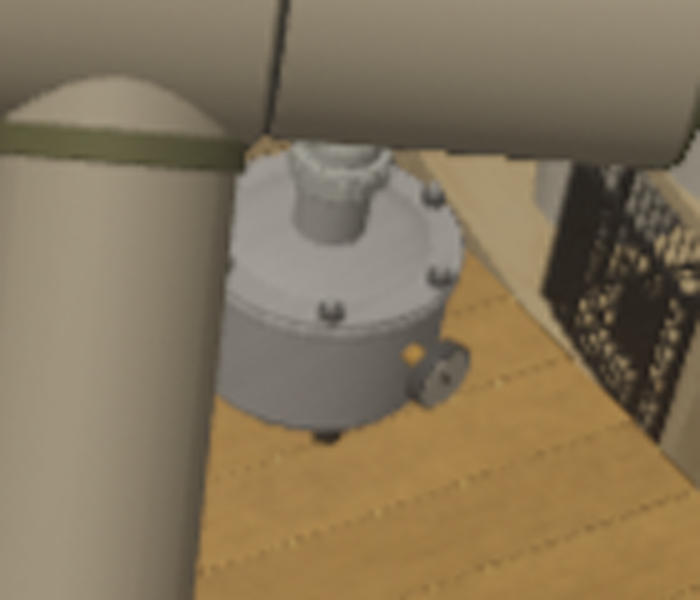

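Occluded; go down in small steps watching force.

>>> {"fn": "send_rows", "kwargs": {
  "rows": "0 0.3 0 0 0;0 0.6 0 0 0;0 0.9 0 0 0;0 0.9 0 0 0"
}}

```text
time_s: 48.3
eef_pos: [570.9, -360.2, 219.5]
ee_rot: [0.68, 0.196, 0.679, -0.196]
force: [0.2, 1.3, -1.3]
grip_width: 0.673
```

>>> {"fn": "send_rows", "kwargs": {
  "rows": "0 0.2 0 0 0;0 0.4 0 0 0;0 0.6 0 0 0;0 0.6 0 0 0"
}}

```text
time_s: 48.7
eef_pos: [570.9, -359.8, 212.7]
ee_rot: [0.679, 0.196, 0.68, -0.195]
force: [1.9, 5.1, -3.1]
grip_width: 0.675
```

>>> {"fn": "send_rows", "kwargs": {
  "rows": "0 0.3 0.08 -0.02 0;0 0.6 0.08 -0.02 0;0 0.9 0.08 -0.02 0;0 1.2 0.08 -0.02 0;0 1.2 0.08 -0.02 0"
}}

```text
time_s: 49.2
eef_pos: [570.9, -359.5, 200.6]
ee_rot: [0.679, 0.196, 0.68, -0.195]
force: [2.2, 5.0, -4.4]
grip_width: 0.672
```

>>> {"fn": "send_rows", "kwargs": {
  "rows": "0 0.3 0 0 0;0 0.6 0 0 0;0 0.9 0 0 0;0 0.9 0 0 0"
}}

```text
time_s: 49.6
eef_pos: [571.0, -359.4, 191.8]
ee_rot: [0.679, 0.196, 0.68, -0.195]
force: [0.9, 5.5, -3.3]
grip_width: 0.673
```

>>> {"fn": "send_rows", "kwargs": {
  "rows": "0 0.2 0.06 0 0;0 0.4 0.06 0 0;0 0.5 0.06 0 0;0 0.5 0.06 0 0"
}}

```text
time_s: 50.0
eef_pos: [571.2, -359.3, 187.0]
ee_rot: [0.679, 0.196, 0.68, -0.196]
force: [0.9, 5.6, -4.0]
grip_width: 0.671
```

>>> {"fn": "send_rows", "kwargs": {
  "rows": "0 0.15 0 0 0;0 0.3 0 0 0;0 0.3 0 0 0"
}}

```text
time_s: 50.3
eef_pos: [571.3, -359.3, 185.6]
ee_rot: [0.68, 0.196, 0.679, -0.196]
force: [-1.2, 6.7, 5.6]
grip_width: 0.668
```

>>> {"fn": "send_rows", "kwargs": {
  "rows": "0 0.2 0 0 0;0 0.4 0 0 0;0 0.4 0 0 0"
}}

```text
time_s: 50.6
eef_pos: [571.4, -359.4, 185.5]
ee_rot: [0.681, 0.195, 0.678, -0.197]
force: [-8.4, 12.8, 24.8]
grip_width: 0.676
```

>>> {"fn": "send_rows", "kwargs": {
  "rows": "0 0.2 0 0 0;0 0.4 0 0 0;0 0.4 0 0 0"
}}

```text
time_s: 50.9
eef_pos: [571.5, -359.5, 185.4]
ee_rot: [0.682, 0.194, 0.677, -0.197]
force: [-16.4, 17.6, 45.0]
grip_width: 0.672
```

>>> {"fn": "send_rows", "kwargs": {
  "rows": "0 -0.5 0 0 0;0 -0.9 0 0 0;0 -0.9 0 0 0;0.85 -0.9 0 0 0;0.85 -0.9 0 0 0;0.85 -0.9 0 0 0;0.85 -0.9 0 0 0"
}}

```text
time_s: 51.6
eef_pos: [571.2, -359.7, 185.4]
ee_rot: [0.68, 0.196, 0.679, -0.196]
force: [-0.4, 0.2, 0.6]
grip_width: 0.85
```

>>> {"fn": "send_rows", "kwargs": {
  "rows": "0.85 -2 0 0 0;0.85 -5 0 0 0;0.85 -9 0 0 0;0.85 -13 0 0 0;0.85 -16 0 0 0;0.85 -16 -4 0 0;0.85 -16 -6 0 0;0.85 -16 -6 0 0"
}}

```text
time_s: 52.4
eef_pos: [537.6, -412.5, 343.9]
ee_rot: [0.678, 0.197, 0.68, -0.197]
force: [-0.3, 0.8, -0.6]
grip_width: 0.85
```

```bash
python3 - <<'E'
from h import *
s=st();p=capture('wrist');save(p,'w29')
for t in ('cap','cap_gasket','cam_a_tip'):
    r=nets.spot_point(p,t); print(t,[(round(d['confidence'],2),np.array(d['location']),wpix(p,s,d['location'])) for d in r[:3]])
E
```

```text
t 52.4 pos [ 537.6 -412.5  343.9] R [[-0.002, 0.536, 0.845], [0.001, 0.845, -0.536], [-1.0, 0.0, -0.002]] F [-0.3  0.8 -0.6] g 0.85
cap [(0.68, array([ 568.8, -360.8,  174.4]), array([319.7, 148.9]))]
cap_gasket [(0.63, array([ 573.7, -356.7,  210.6]), array([322.1, 141.5]))]
cam_a_tip [(0.86, array([ 616. , -285.8,  214. ]), array([318.8,  32.5]))]
```

View pics/w29.png

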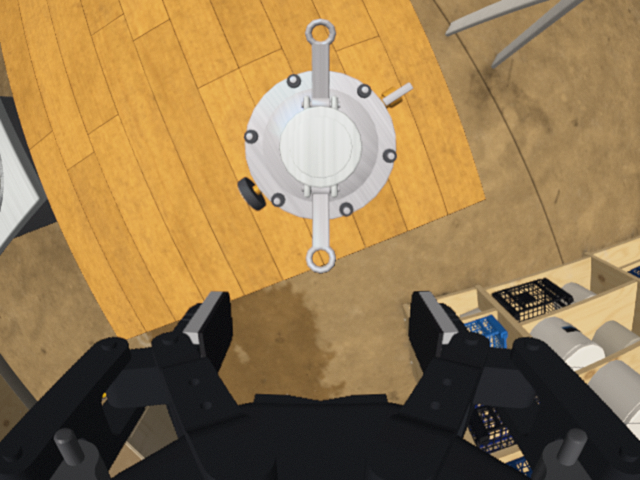

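>>> {"fn": "send_rows", "kwargs": {
  "rows": "0 0 4 0 0;0 0 8 0 0;0 0 12 0 0;0 0 13.9 0 0;0 3 13.9 0 0;0 6 13.9 0 0;0 9 13.9 0 0;0 10 13.9 0 0;0 10 13.9 0 0;0 10 13.9 0 0",
  "grip_force": 40
}}

```text
time_s: 53.6
eef_pos: [613.7, -292.7, 247.0]
ee_rot: [0.68, 0.195, 0.679, -0.196]
force: [0.1, 0.1, 0.1]
grip_width: -0.001
```

```bash
python3 - <<'E'
from h import *
s=st();p=capture('wrist');save(p,'w30')
C=np.array([571,-359.3,0]);M=rot(s['ee_rot']);d=M.T@(np.array(s['eef_pos'])-C);print('r',d[1],'lat',d[2])
E
```

```text
t 53.6 pos [ 613.7 -292.7  247. ] R [[0.002, 0.532, 0.847], [-0.001, 0.847, -0.532], [-1.0, -0.0, 0.002]] F [0.1 0.1 0.1] g -0.001
r 79.08374622482279 lat 1.338804058991036
```

View pics/w30.png

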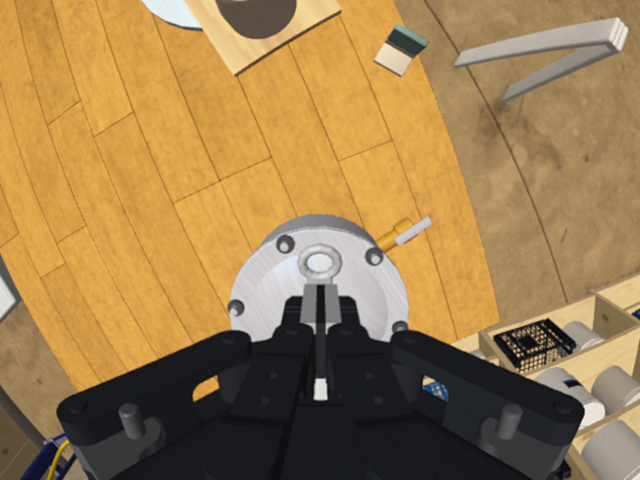

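>>> {"fn": "send_rows", "kwargs": {
  "rows": "0 1 -0.3 -0.1 0;0 2 -0.3 -0.1 0;0 3 -0.3 -0.1 0;0 3.5 -0.3 -0.1 0;0 4 -0.3 -0.1 0;0 4.5 -0.3 -0.1 0;0 5 -0.3 -0.1 0;0 5 -0.3 -0.1 0"
}}

```text
time_s: 54.45
eef_pos: [610.8, -294.2, 194.6]
ee_rot: [0.679, 0.196, 0.68, -0.196]
force: [1.1, -0.2, 0.7]
grip_width: 0.004
```

```bash
python3 - <<'E'
from h import *
s=st();p=capture('wrist');save(p,'w31')
E
```

```text
t 54.45 pos [ 610.8 -294.2  194.6] R [[-0.001, 0.532, 0.847], [0.001, 0.847, -0.532], [-1.0, 0.0, -0.001]] F [ 1.1 -0.2  0.7] g 0.004
```

View pics/w31.png

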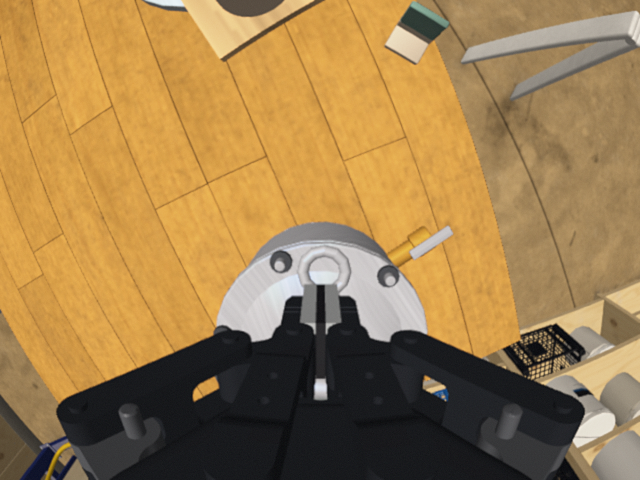

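>>> {"fn": "send_rows", "kwargs": {
  "rows": "0 0.7 0 0 0;0 1.4 0 0 0;0 2.1 0 0 0;0 2.8 0 0 0;0 3.5 0 0 0;0 4 0 0 0;0 4.3 0 0 0;0 4.3 0 0 0"
}}

```text
time_s: 55.3
eef_pos: [610.7, -294.2, 151.6]
ee_rot: [0.679, 0.196, 0.68, -0.196]
force: [0.7, 0.5, 0.7]
grip_width: -0.001
```

```bash
python3 - <<'E'
from h import *
s=st();p=capture('wrist');save(p,'w32')
C=np.array([571,-359.3,0]);M=rot(s['ee_rot']);d=M.T@(np.array(s['eef_pos'])-C);print('r',d[1],'lat',d[2])
E
```

```text
t 55.3 pos [ 610.7 -294.2  151.6] R [[-0.001, 0.532, 0.847], [0.001, 0.847, -0.532], [-1.0, 0.0, -0.001]] F [0.7 0.5 0.7] g -0.001
r 76.3466846534775 lat -1.1810057637351319
```

View pics/w32.png

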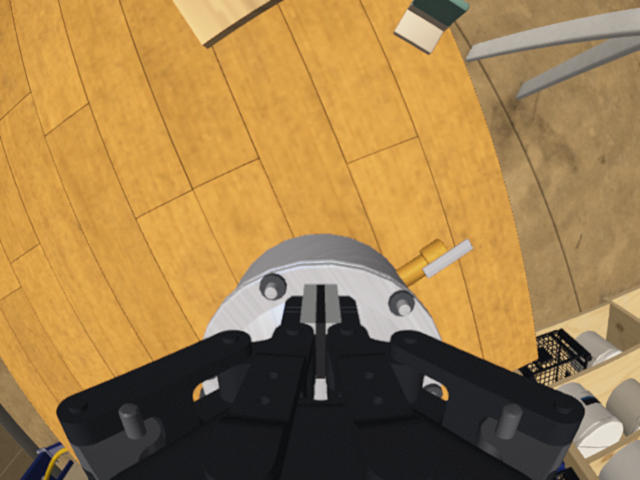

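>>> {"fn": "send_rows", "kwargs": {
  "rows": "0 -0.2 -0.3 0.1 0;0 -0.35 -0.6 0.1 0;0 -0.35 -0.9 0.1 0;0 -0.35 -1.2 0.1 0;0 -0.35 -1.5 0.1 0;0 -0.35 -1.7 0.1 0;0 -0.35 -1.7 0.1 0"
}}

```text
time_s: 56.05
eef_pos: [602.4, -309.6, 155.7]
ee_rot: [0.679, 0.196, 0.68, -0.196]
force: [0.9, 0.9, -1.0]
grip_width: -0.002
```

>>> {"fn": "send_rows", "kwargs": {
  "rows": "0 0 -0.15 0 0;0 0 -0.3 0 0;0 0 -0.3 0 0"
}}

```text
time_s: 56.35
eef_pos: [601.1, -311.7, 155.7]
ee_rot: [0.679, 0.196, 0.679, -0.196]
force: [2.3, 2.9, -0.4]
grip_width: 0.004
```

>>> {"fn": "send_rows", "kwargs": {
  "rows": "0 0 -0.15 0 0;0 0 -0.3 0 0;0 0 -0.3 0 0"
}}

```text
time_s: 56.65
eef_pos: [600.1, -312.6, 154.8]
ee_rot: [0.679, 0.197, 0.68, -0.194]
force: [7.0, 8.6, -5.4]
grip_width: -0.001
```

>>> {"fn": "send_rows", "kwargs": {
  "rows": "0 0 -0.15 0 0;0 0 -0.3 0 0;0 0 -0.3 0 0"
}}

```text
time_s: 56.95
eef_pos: [599.6, -313.3, 154.5]
ee_rot: [0.68, 0.198, 0.68, -0.193]
force: [13.3, 14.8, -6.7]
grip_width: 0.002
```

>>> {"fn": "send_rows", "kwargs": {
  "rows": "0 0 1 0 0;0 0 3 0 0;0 -1 6 0 0;0 -5 8 0 0;0 -9 8 0 0;0 -13 8 0 0;0 -13 8 0 0"
}}

```text
time_s: 57.65
eef_pos: [641.8, -249.2, 292.8]
ee_rot: [0.683, 0.194, 0.676, -0.197]
force: [-0.6, 0.7, -0.4]
grip_width: 0.001
```

```bash
python3 - <<'E'
from h import *
s=st();p=capture('wrist');save(p,'w33')
p=capture('scene');save(p,'s33')
r=nets.spot_point(p,'cam_a_tip'); print([(round(d['confidence'],2),np.array(d['location'])) for d in r[:3]])
im=cv2.imread('pics/s33.png');cv2.imwrite('pics/s33z.png',cv2.resize(im[130:250,360:500],None,fx=5,fy=5,interpolation=cv2.INTER_CUBIC))
C=np.array([571,-359.3,0]);M=rot(s['ee_rot']);d=M.T@(np.array(s['eef_pos'])-C);print('r',d[1],'lat',d[2])
E
```

```text
t 57.65 pos [ 641.8 -249.2  292.8] R [[0.01, 0.532, 0.847], [-0.007, 0.847, -0.532], [-1.0, -0.001, 0.012]] F [-0.6  0.7 -0.4] g 0.001
[]
r 130.64832814711153 lat 4.812611872962128
```

View pics/w33.png

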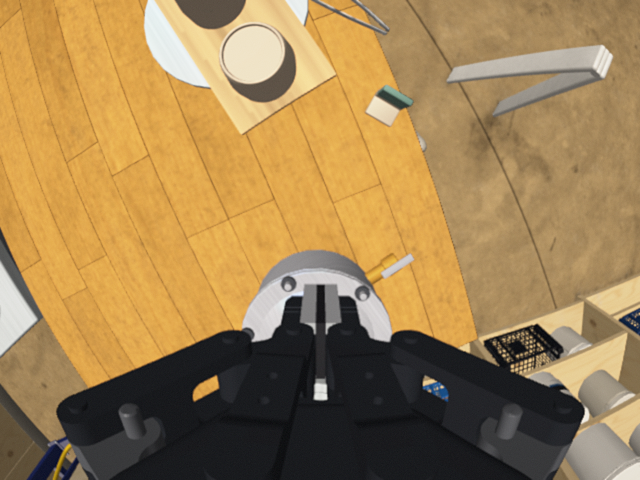

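View pics/s33z.png

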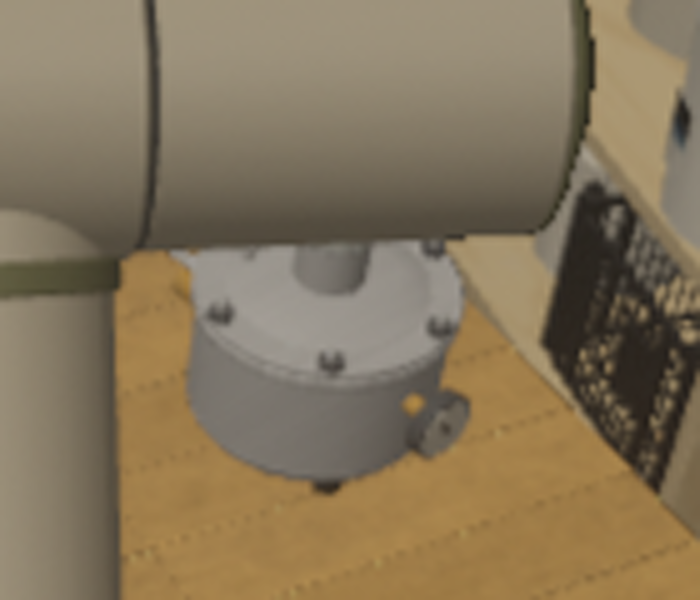

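>>> {"fn": "send_rows", "kwargs": {
  "rows": "0 -2 -4 0 0;0 -4 -8 0 0;0 -5 -12 -0.2 0;0 -5 -16 -0.2 0;0 -5 -19 -0.2 0;0 -5 -20.7 -0.2 0;0 -5 -20.7 -0.2 0;0 -5 -20.7 -0.2 0"
}}

```text
time_s: 58.6
eef_pos: [529.2, -422.6, 335.2]
ee_rot: [0.679, 0.196, 0.68, -0.195]
force: [1.1, 0.9, -0.4]
grip_width: 0.004
```

```bash
python3 - <<'E'
from h import *
s=st();p=capture('wrist');save(p,'w34')
im=cv2.imread('pics/w34.png');cv2.imwrite('pics/w34z.png',cv2.resize(im[0:300,200:440],None,fx=2,fy=2,interpolation=cv2.INTER_CUBIC))
C=np.array([571,-359.3,0]);M=rot(s['ee_rot']);d=M.T@(np.array(s['eef_pos'])-C);print('r',d[1],'lat',d[2])
yv=M[:,1]
for ph in (30,0,-60,-75):
    a=np.radians(ph); print(ph,wpix(p,s,C+(33+56*np.cos(a))*yv*np.array([1,1,0])+np.array([0,0,194.5+56*np.sin(a)])))
print(wpix(p,s,C+np.array([0,0,218])))
E
```

```text
t 58.6 pos [ 529.2 -422.6  335.2] R [[-0.0, 0.532, 0.847], [0.001, 0.847, -0.532], [-1.0, 0.001, -0.001]] F [ 1.1  0.9 -0.4] g 0.004
r -75.62320224046653 lat -2.0719844529529023
30 [323.4  14.8]
0 [323.1  17.8]
-60 [322.9  64.4]
-75 [322.9  80. ]
[323.6 128.1]
```

View pics/w34z.png

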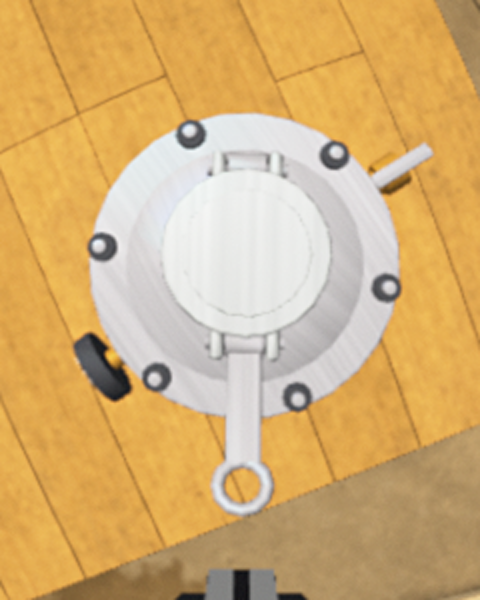

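>>> {"fn": "send_rows", "kwargs": {
  "rows": "0 3 0 0.1 0;0 6 0 0.1 0;0 9 0 0.1 0;0 10.5 0 0.1 0;0 11.5 0 0.1 0;0 12.3 0 0.1 0;0 13 0 0.1 0;0 13.7 0 0.1 0;0 14 0 0.1 0;0 14 0 0.1 0"
}}

```text
time_s: 59.65
eef_pos: [529.4, -423.9, 195.6]
ee_rot: [0.679, 0.196, 0.679, -0.196]
force: [0.2, -0.5, 0.2]
grip_width: -0.002
```

>>> {"fn": "send_rows", "kwargs": {
  "rows": "0 0.7 0 0 0;0 1.4 0 0 0;0 2.1 0 0 0;0 2.8 0 0 0;0 3.5 0 0 0;0 4 0 0 0;0 4.3 0 0 0;0 4.3 0 0 0"
}}

```text
time_s: 60.45
eef_pos: [529.2, -423.9, 152.1]
ee_rot: [0.679, 0.196, 0.68, -0.196]
force: [0.2, 0.4, 0.5]
grip_width: -0.003
```

```bash
python3 - <<'E'
from h import *
s=st();p=capture('wrist');save(p,'w35')
C=np.array([571,-359.3,0]);M=rot(s['ee_rot']);d=M.T@(np.array(s['eef_pos'])-C);print('r',d[1],'lat',d[2])
E
```

```text
t 60.45 pos [ 529.2 -423.9  152.1] R [[-0.001, 0.532, 0.847], [0.001, 0.847, -0.532], [-1.0, 0.0, -0.001]] F [0.2 0.4 0.5] g -0.003
r -76.9368050926144 lat -1.1094776010065361
```

View pics/w35.png

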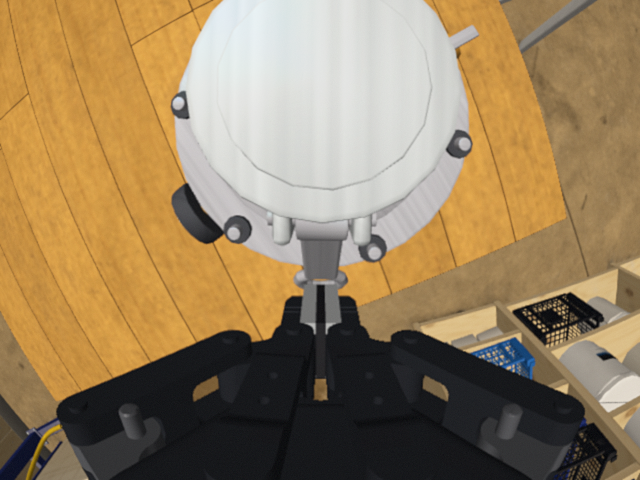

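Arm b is slanting down under the fingertips. Push inward.

>>> {"fn": "send_rows", "kwargs": {
  "rows": "0 -0.2 0.3 0.1 0;0 -0.35 0.6 0.1 0;0 -0.35 0.9 0.1 0;0 -0.35 1.2 0.1 0;0 -0.35 1.5 0.1 0;0 -0.35 1.8 0.1 0;0 -0.35 2 0.1 0;0 -0.35 2 0.1 0"
}}

```text
time_s: 61.3
eef_pos: [541.1, -407.2, 156.2]
ee_rot: [0.679, 0.196, 0.68, -0.196]
force: [-0.7, -1.1, -0.9]
grip_width: -0.001
```

>>> {"fn": "send_rows", "kwargs": {
  "rows": "0 0 0.15 0 0;0 0 0.3 0 0;0 0 0.3 0 0"
}}

```text
time_s: 61.6
eef_pos: [542.6, -404.9, 156.2]
ee_rot: [0.679, 0.196, 0.679, -0.196]
force: [-2.0, -2.2, -1.2]
grip_width: 0.003
```

>>> {"fn": "send_rows", "kwargs": {
  "rows": "0 0 0.15 0 0;0 0 0.3 0 0;0 0 0.3 0 0"
}}

```text
time_s: 61.9
eef_pos: [543.1, -403.9, 155.7]
ee_rot: [0.679, 0.195, 0.68, -0.197]
force: [-4.7, -8.2, -4.2]
grip_width: 0.001
```

>>> {"fn": "send_rows", "kwargs": {
  "rows": "0 0 0.15 0 0;0 0 0.3 0 0;0 0 0.3 0 0"
}}

```text
time_s: 62.2
eef_pos: [543.5, -402.9, 155.3]
ee_rot: [0.678, 0.195, 0.68, -0.198]
force: [-9.0, -16.2, -6.6]
grip_width: 0.002
```

>>> {"fn": "send_rows", "kwargs": {
  "rows": "0 0 -1 0 0;0 0 -3 0 0;0 -1 -5 0 0;0 -5 -6 0 0;0 -9 -6 0 0;0 -13 -6 0 0;0 -17 -6 -4 0;0 -18 -6 -8 0;0 -18 -6 -13 0;0 -18 -6 -18 0;0 -18 -6 -22 0"
}}

```text
time_s: 63.3
eef_pos: [325.2, -332.7, 337.5]
ee_rot: [0.68, 0.196, 0.679, -0.196]
force: [-0.9, -0.4, 0.4]
grip_width: 0.004
```

```bash
python3 - <<'E'
from h import *
s=st()
for n in ('wrist','scene','top'):
    p=capture(n);save(p,n+'36')
    if n!='wrist':
        for t in ('cap','cam_a_tip','cap_gasket','cup_1','bat'):
            r=nets.spot_point(p,t); print(n,t,[(round(d['confidence'],2),np.array(d['location'])) for d in r[:4]])
im=cv2.imread('pics/scene36.png');cv2.imwrite('pics/s36z.png',cv2.resize(im[120:280,260:520],None,fx=3,fy=3,interpolation=cv2.INTER_CUBIC))
im=cv2.imread('pics/top36.png');cv2.imwrite('pics/t36z.png',cv2.resize(im[130:330,270:530],None,fx=3,fy=3,interpolation=cv2.INTER_CUBIC))
E
```

```text
t 63.3 pos [ 325.2 -332.7  337.5] R [[0.001, 0.533, 0.846], [-0.001, 0.846, -0.533], [-1.0, -0.001, 0.002]] F [-0.9 -0.4  0.4] g 0.004
scene cap []
scene cam_a_tip [(0.47, array([ 678.8, -104.1,   77.5]))]
scene cap_gasket []
scene cup_1 [(0.96, array([667.7,  82.1, 150.1])), (0.69, array([669.9, -12.4, 146.8])), (0.65, array([ 671.4, -106.1,  149.7]))]
scene bat [(0.86, array([673.2, -15.9,  62.3]))]
top cap [(0.97, array([ 571.4, -362. ,  172.3]))]
top cam_a_tip [(0.53, array([ 599.5, -316.8,  140.8]))]
top cap_gasket []
top cup_1 [(0.87, array([675.9,  -8.2, 147.8])), (0.64, array([673. ,  81.2, 151.7])), (0.56, array([ 669.1, -103.6,  149.7]))]
top bat [(0.64, array([673.3, -15.9,  61. ]))]
```

View pics/s36z.png

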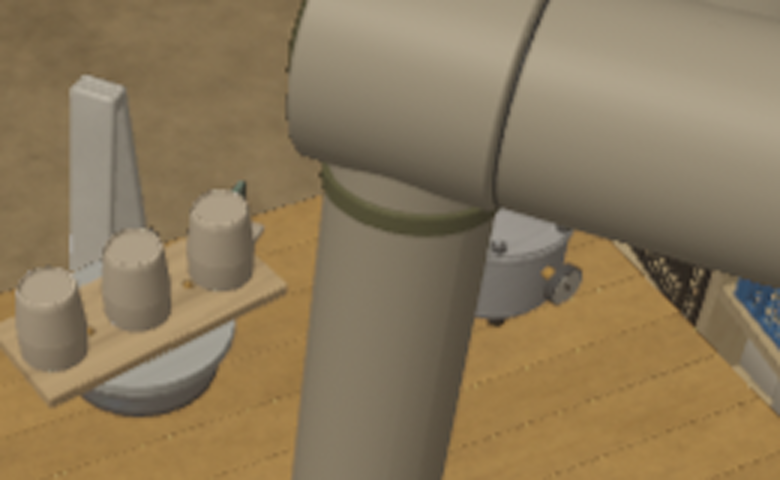

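View pics/t36z.png

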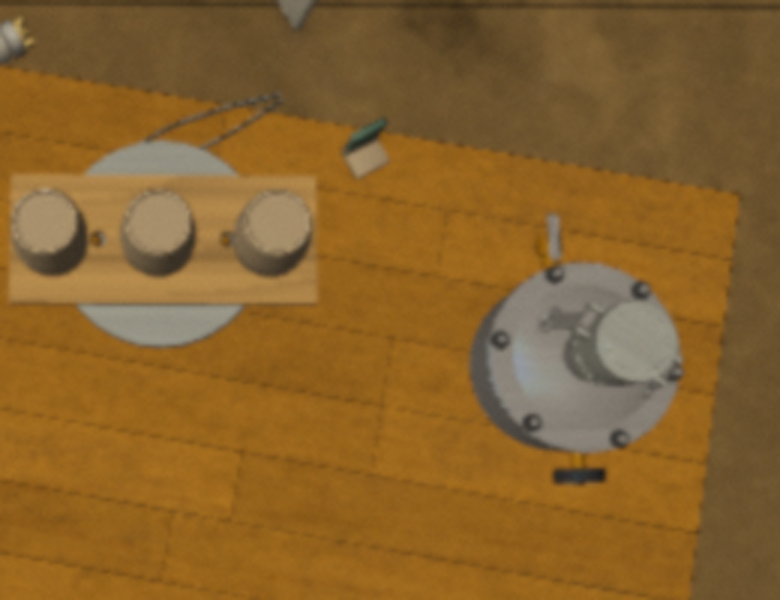

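View pics/wrist36.png

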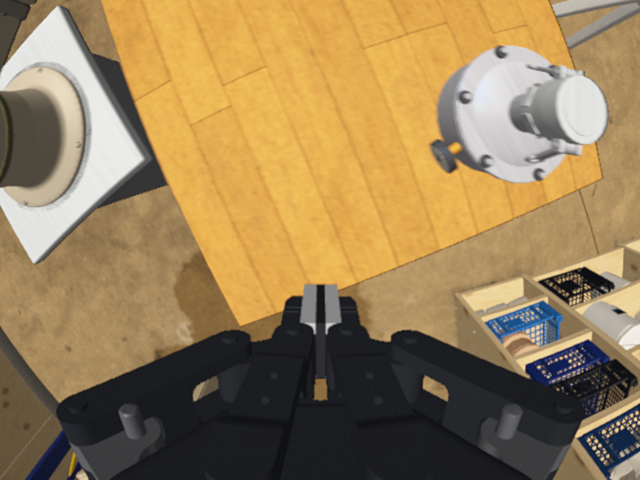

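```bash
python3 - <<'E'
from h import *
s=ctrl.sense();p=capture('wrist');save(p,'w37')
C=np.array([571,-359.3,0]);yv=np.array([.532,.847,0])
im=cv2.imread('pics/w37.png');k=6;u0,v0=480,40
z=cv2.resize(im[v0:v0+140,u0:u0+133],None,fx=k,fy=k,interpolation=cv2.INTER_CUBIC)[:,:798]
for sg in (1,-1):
  for ph,c in ((-50,(0,0,255)),(-65,(0,200,255)),(-75,(0,255,0))):
    a=np.radians(ph); q=wpix(p,s,C+sg*(33+56*np.cos(a))*yv+np.array([0,0,194.5+56*np.sin(a)])); h=wpix(p,s,C+sg*33*yv+np.array([0,0,194.5]))
    print(sg,ph,q); cv2.circle(z,tuple(int(x) for x in ((q-[u0,v0])*k)),4,c,2); cv2.circle(z,tuple(int(x) for x in ((h-[u0,v0])*k)),4,(255,0,0),2)
cv2.imwrite('pics/w37z.png',cv2.resize(z,None,fx=.7,fy=.7))
E
```

```text
1 -50 [542.3  45.9]
1 -65 [538.9  58.7]
1 -75 [537.6  67.7]
-1 -50 [540.9 180.9]
-1 -65 [537.7 168. ]
-1 -75 [536.6 158.8]
```

View pics/w37z.png

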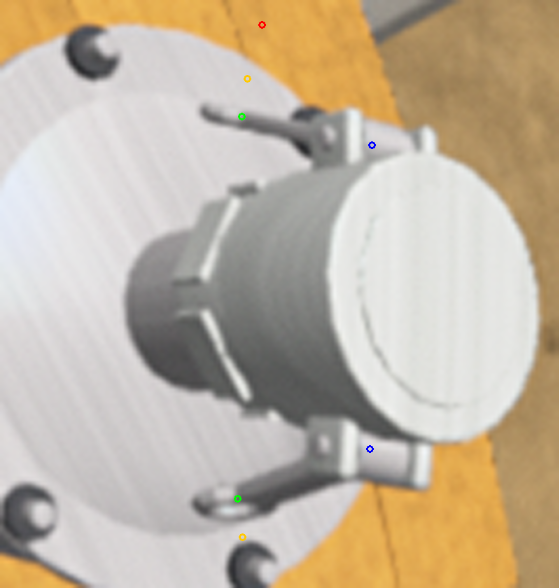

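```bash
python3 - <<'E'
from h import *
p=capture('top')
for t in ('tongs','tile_a','cup_1'):
    print(t,[(round(d['confidence'],2),np.array(d['location'])) for d in nets.spot_point(p,t)[:3]])
print(workorder.finish_job()); st()
E
```

```text
tongs [(0.52, array([779. , -43.8,   0.4])), (0.3, array([675. ,  79. ,  70.2]))]
tile_a [(0.74, array([711.3, 275.3,  -2.9])), (0.67, array([ 767.6, -195.2,    3.8]))]
cup_1 [(0.95, array([676.8, -13.2, 150.3])), (0.94, array([ 669.1, -102.9,  148.9])), (0.92, array([672. ,  81.3, 153.8]))]
the job is handed in; nothing more can be done
None
the job is handed in; nothing more can be done
```

The job is done and handed in at about 64 s of the 189 s allowed; no verdict was reported.

- **Bat:** it sits flat on the wheel with both pins seen in its holes. It stopped firmly at about 11 N, and its measured centre agrees with the wheel's.
- **Cups:** all three were turned over against the drainer's stop wire and set down over their own posts. Their feet measured 149–154 mm above the table, against 151 mm expected, so each rim rests on the bat. None fell.
- **Cap:** it was pushed against a hard stop at 45 N with both arms up. Its measured height was 172–174 mm, against 174 mm for fully home.
- **Cam arms:** arm a, then arm b, was swung down until each met a hard stop at about 20 N. In the last wrist picture both rings lie where the fully-down angle puts them, to within a few degrees; I could not read the joint angles directly.
- **Bystanders:** the tongs and tiles measured the same as at the start, to within about 3 mm. The robot was clear of everything.

No final check failed. Two measurements during the work disagreed:

- **Cup height:** the wrist-camera fit of the held cup put its rim about 9 mm too low, so I set each cup down by force instead.
- **Cam arm a:** the network put its tip about 3 mm further out than fully down.

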